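# Seat the catch tin and chute the salvaged parts

### The job

Slide the empty lidless tin, open side up and black pull towards you, into the bay under the walnut shelf until it is fully home against the back stop. Only then send the blue capacitor and both brass binding posts down the steel chute so that all three land in the tin. Leave the tin home, and leave the hex keys, shader frame, jar, screwdriver, and the cup and block on the shelf alone.

Things in the scene. Friction and masses are not known exactly. Their poses are not given: they have to be found in the camera images.
- shelf: low fixed walnut tool shelf, 180 deep x 225 wide, board at height 50 to 62, front edge at x = -50. Origin on the bench on the centre line of the bay beneath; x points into the bay, away from the robot, y left, z up. A tin fully home has its origin on this origin, same heading. Amber cup and yellow block stand on the board at x = 65 to 110
- bay_mouth (a point): centre of the bay's open front at bench level, 55 in front of the shelf's origin; axes as the shelf. The bay is a straight channel, 94 wide between side walls (shelf y = -47 to 47), floor is the bench, 50 high. Steel lead-in guides, 30 high, widen the mouth to about 118 wide at shelf x = -80
- bay_stop (a point): foot of the hidden back stop, 50 behind the shelf's origin (shelf x = 50); axes as the shelf
- chute (a point): point on the steel chute's sliding surface, 107 high, above which parts can be let fall: (14, -58, 107) in the shelf's frame; axes as the shelf. The chute is 60 wide inside (shelf x) and falls 50 degrees towards shelf +y; its side walls stand 20 square to the surface, top edges about 138 high beside this point
- chute_top (a point): middle of the chute's upper edge, 164 high, at (14, -106, 164) in the shelf's frame; side walls end 177 high at shelf y = -91. The chute's lower edge is at shelf y = -22, height 64, over a hole in the board that opens into the bay; steel walls up to 120 high ring that hole
- tin: lidless metal tin tray, 100 long (x) x 90 wide (y), walls 34 high and 3 thick, its front wall 45 high, 0.2 kg; free to slide on the bench. Origin at the centre of its underside, z up; x points to its back end, which goes into the bay first
- tin_pull (a point): grip point on the tin's black pull, 85 in front (-x) of the tin's origin and 25 up. The pull is an upright fin on the front wall: 12 thick (y), 50 long (x = -100 to -50), from 6 to 38 high; axes as the tin
- capacitor: blue can capacitor standing upright, 25 diameter, 32 tall, 30 g; origin at the centre of its underside, z along its axis to the terminal end
- post_red: brass binding post standing upright on a red collar: collar 18 diameter x 5 tall, brass barrel 13 diameter up to 30, tip 8 diameter up to 36; 20 g; origin at the centre of its underside, z along its axis to the tip
- post_black: the same binding post with a black collar
- hex_keys: bystander: steel hex key set in a red fold-out holder, 100 x 30 x 22, lying on the bench; origin at the centre of its underside
- shader_frame: bystander: chrome shader frame, 100 x 40 x 62, on the bench; origin at the centre of its underside
- cap_jar: bystander: small jar, 44 diameter, 50 tall; origin at the centre of its underside
- driver: bystander: orange screwdriver 160 long lying on the bench; origin on its underside
- ink_cup: bystander: amber cup, 36 diameter, 32 tall, on the back of the shelf's board; origin at the centre of its underside
- wax_block: bystander: yellow block, 35 x 55 x 20, on the back of the shelf's board; origin at the centre of its underside
Mind the look-alikes: they are no part of the job. What is shaped like the tin but red is not meant.

How it is judged:
By the outcome, as a careful person would: the job done as asked, in the order asked, and still so for the second after the job is handed in, with the robot touching nothing.
It also fails if it takes over 69 s, if anything falls off the work surface, if the arm or the gripper's body presses on something with over 40 N, if the wrist force passes 120 N, or if a joint passes its speed limit or range.

### The arm

A 7-joint arm with a two-finger parallel gripper is mounted at the origin on the work surface. World frame = base frame: x ahead of the robot, y to its left, z up, the work surface at z = 0. Lengths are in mm, angles in rad, forces in N, time in s.
With the tool pointing down it reaches from about 350 to 900 mm from the base axis. Payload 19.9 kg.
Tool frame: the origin (TCP) lies between the finger pads; the fingertips stand 19 mm ahead of it and the grasp point (between the pads) is the TCP; z points along the fingers, y is the direction in which the jaws open and shut (so a half turn about z gives the same grasp; the last joint's range is limited). The gripper opens to 94 mm and grips with 3 to 60 N. Pads are 16 mm wide; open, the fingers measure 119 mm over their backs; the gripper's body (75 mm by 177 mm) begins 78 mm behind the grasp point.
Start: joints at [-0.042, 0.417, -0.01, 1.614, 0.005, 1.111, -0.053], TCP at [624.981, 0.003, 224.425] pointing down, gripper open.
Joint ranges: [-2.81, 2.81], [-0.39, 2.02], [-1.27, 1.25], [0.06, 2.57], [-1.19, 4.33], [0.19, 2], [-2.82, 2.82]. Speed limits (rad/s): [1.89, 1.89, 2.39, 2.39, 3.01, 3.01, 3.01].

### API

Orientations are given as a 3x3 rotation matrix whose columns are the frame's x, y, z axes.
In Python, from bench import observe, capture, ticket gives the robot as it stands.
- The arm moves only by the tool step_arm, never from a script. Its argument "commands" is a list of rows, each an object of numbers: "rx", "ry", "rz": the turn, a rotation vector about the world's x, y, z in rad; "tx", "ty", "tz": the shift along the world's x, y, z in cm; "grip": the opening, from -1 (shut) to 1 (fully open). A call has 1 to 8 rows; each row is the pose to reach, as a shift and turn from the pose commanded when the call began; what a row does not reach only later rows make up. A row lasts 1/10 s, in which the tool goes at most 50 mm and 8.59 degrees, less where a joint would pass 70% of its speed; a pose out of reach is approached as far as the arm can. A call with a gripper value outside its range is refused whole. The fingers move at their own pace and stop on an object; the grip force is fixed at half the most. Time passes only in rows, so rows that repeat a pose let the fingers close. It gives the time, the measured TCP pose, the force and the opening at its end, in the units of the state.
- observe(): the state, without advancing time (a new reading comes with each control period).
- capture(name): name is "scene" or "side" or "wrist"; returns a dict with "color" (384x512x3 uint8, red, green, blue), "vfov" (degrees; the focal length in pixels is half the picture's height over the tangent of half this angle, whatever the lens; pixels are square), "cx", "cy" (the principal point, pixels), "R" (3x3) and "t" (3): a world point X has camera coordinates R X + t; the wrist camera has in their place "T_tool_cam" (4x4, takes a point from camera to tool coordinates, whose origin is the TCP and whose axes are the flange's). Camera axes: x right, y down, z forward; pixel columns grow to the right and rows downward; lengths in mm; the calibration is good to about 2 mm. A picture is of the moment at which its call begins: read the wrist's pose just before it. There is no depth.
- ticket.job_done(): hands the job in, once; it reports no verdict.
The state is a dict: "clock": time; "joints": joint angles; "joint_vel": joint speeds; "joint_torque": joint torques, N m; "tcp_pos": TCP position; "ee_rot": TCP orientation; "force": force on the tool from outside, world axes, zero at the start; "torque": the same for the moment, N m; "finger_gap": opening from 0.0 (shut) to 1.0 (fully open).
Only numpy, scipy, OpenCV 4.12 (cv2) and the standard library are available. Lean on these libraries where they do the work, as an engineer would, in place of code of your own. Each camera call takes 0.05 s, during which the arm holds its last target.

## Working session

There is one attempt and no reset: what is moved stays moved. The work goes in short steps, Python scripts to look and compute and a tool call to move; the robot and the scene stay as the last step left them, time stands still between calls to the robot, and variables do not carry over. Pictures are saved under pics/ and viewed, and the job is handed in when it is done.

Besides the shell and the picture viewer there is one more tool, called as name(argument=value, ...), one argument or row to a line, values as JSON. step_arm: Moves the arm, as the interface text tells. Its arguments: {"type":"object","properties":{"commands":{"type":"array","items":{"type":"object","properties":{"rx":{"type":"number"},"ry":{"type":"number"},"rz":{"type":"number"},"tx":{"type":"number"},"ty":{"type":"number"},"tz":{"type":"number"},"grip":{"type":"number"}}}}},"required":["commands"]}

```bash
ls; mkdir -p pics
cat > h.py <<'E'
import numpy as np, cv2, pickle
from bench import observe, capture, ticket
def snap(name,fn,scale=1):
    s=observe(); c=capture(name)
    c['s']=s
    cv2.imwrite('pics/%s.png'%fn,cv2.cvtColor(c['color'],cv2.COLOR_RGB2BGR))
    pickle.dump(c,open('pics/%s.pkl'%fn,'wb'))
    return c
def load(fn): return pickle.load(open('pics/%s.pkl'%fn,'rb'))
def cam(c):
    f=c['color'].shape[0]/2/np.tan(np.radians(c['vfov'])/2)
    if 'R' in c: R=np.array(c['R']);t=np.array(c['t'])
    else:
        T=np.array(c['T_tool_cam']);Rt=np.array(c['s']['ee_rot']);p=np.array(c['s']['tcp_pos'])
        Rw=Rt@T[:3,:3];o=Rt@T[:3,3]+p
        R=Rw.T;t=-R@o
    return f,c['cx'],c['cy'],R,t
def proj(c,X):
    f,cx,cy,R,t=cam(c);q=np.atleast_2d(X)@R.T+t
    return np.c_[cx+f*q[:,0]/q[:,2],cy+f*q[:,1]/q[:,2]]
def ray(c,u,v):
    f,cx,cy,R,t=cam(c);d=R.T@np.array([(u-cx)/f,(v-cy)/f,1]);return -R.T@t,d/np.linalg.norm(d)
def atz(c,u,v,z):
    o,d=ray(c,u,v);return o+d*(z-o[2])/d[2]
def tri(l):
    A=np.zeros((3,3));b=np.zeros(3)
    for c,u,v in l:
        o,d=ray(c,u,v);P=np.eye(3)-np.outer(d,d);A+=P;b+=P@o
    X=np.linalg.solve(A,b)
    return X
E
python3 - <<'E'
from h import *
np.set_printoptions(precision=3,suppress=True)
for n in['scene','side','wrist']:
    c=snap(n,n+'0'); print(n,c['vfov'],c['cx'],c['cy'],c.get('R'),c.get('t'),c.get('T_tool_cam'))
    f,cx,cy,R,t=cam(c);print('pos',-R.T@t,R[2])
print(observe())
E
```

```text
pics
scene 42.244261750427945 249.8662987375867 194.74749496325964 [[ 0.267  0.964  0.005]
 [ 0.748 -0.204 -0.631]
 [-0.607  0.173 -0.775]] [-157.085 -304.798 1796.718] None
pos [1361.436 -221.003 1201.425] [-0.607  0.173 -0.775]
side 47.57868028619708 258.10889052916247 191.60883498373974 [[-0.844 -0.537 -0.011]
 [-0.415  0.665 -0.621]
 [ 0.341 -0.52  -0.783]] [ 435.316  274.264 1424.109] None
pos [  -4.921  791.335 1290.958] [ 0.341 -0.52  -0.783]
wrist 70.20873652285124 256.5194509580013 193.08940157315797 None None [[  -0.      -0.967   -0.253   72.363]
 [   1.      -0.      -0.      -0.007]
 [   0.      -0.253    0.967 -159.589]
 [   0.       0.       0.       1.   ]]
pos [624.851  72.39  383.476] [-0.002 -0.253 -0.967]
{'clock': 0.15, 'joints': array([-0.042,  0.418, -0.01 ,  1.614,  0.005,  1.111, -0.053]), 'joint_vel': array([-0.   , -0.002,  0.   , -0.001,  0.   ,  0.   , -0.   ]), 'joint_torque': array([  0.001, -85.153,   0.639, -42.614,  -0.049,   0.017,   0.   ]), 'tcp_pos': array([624.751,   0.015, 223.977]), 'ee_rot': array([[-0.   ,  1.   , -0.001],
       [ 1.   ,  0.   , -0.   ],
       [-0.   , -0.001, -1.   ]]), 'force': array([ 0.198,  0.104, -0.229]), 'torque': array([0.022, 0.028, 0.052]), 'finger_gap': 1.00132428674629}
```

View pics/scene0.png

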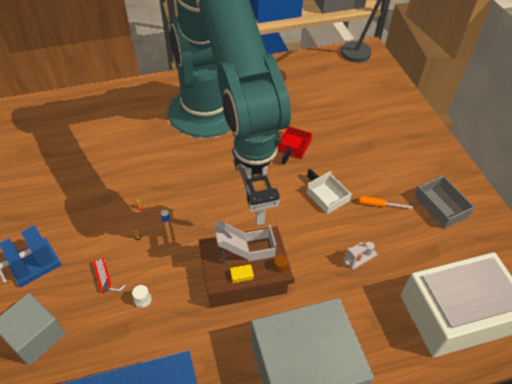

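View pics/side0.png

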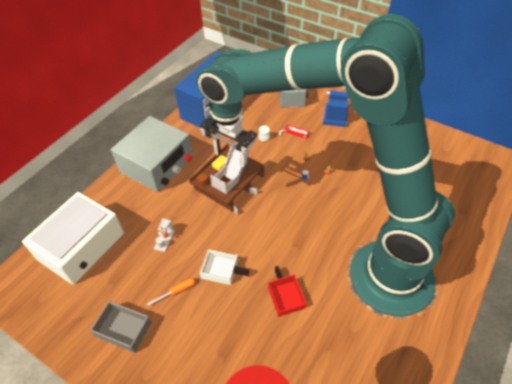

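View pics/wrist0.png

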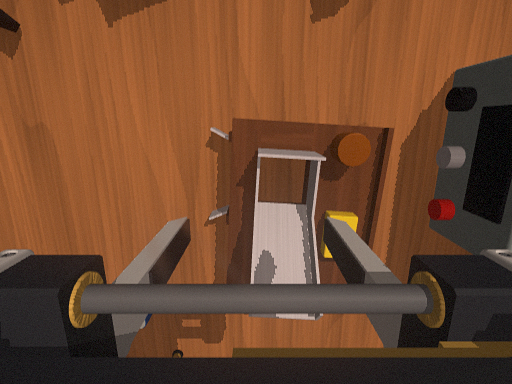

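Run:
```python
from h import *
np.set_printoptions(precision=1,suppress=True)
c=load('scene0');s=load('side0');w=load('wrist0')
for n,img,(x0,y0,x1,y1),k in [('a',c,(110,140,370,310),3),('b',s,(180,110,320,320),2.8),]:
    im=cv2.cvtColor(img['color'],cv2.COLOR_RGB2BGR)[y0:y1,x0:x1]
    cv2.imwrite('pics/crop_%s.png'%n,cv2.resize(im,None,fx=k,fy=k,interpolation=cv2.INTER_CUBIC))
# shelf corners from wrist z=62
for u,v in [(233,118),(393,128),(231,135),(228,210)]: print(atz(w,u,v,62))
for u,v in [(328,192),(312,175)]: print('tin',atz(c,u,v,20))
for u,v in [(220,267),(242,272)]: print('tin side',atz(s,u,v,20))
for u,v in [(166,222),(138,238),(138,209)]: print('parts',atz(c,u,v,2))
for u,v in [(305,178),(328,172),(306,158)]: print('parts side',atz(s,u,v,2))
```

```text
[597.7  76.4  62. ]
[780.5  65.3  62. ]
[595.   57.5  62. ]
[589.1 -33.3  62. ]
tin [488.7 277.3  20. ]
tin [409.9 253.7  20. ]
tin side [485.2 280.8  20. ]
tin side [413.9 257.6  20. ]
parts [ 456.8 -222.7    2. ]
parts [ 492.3 -310.5    2. ]
parts [ 386.1 -296.7    2. ]
parts side [ 438.7 -216.2    2. ]
parts side [ 377.2 -290.7    2. ]
parts side [ 485.8 -310.8    2. ]
```

View pics/crop_a.png

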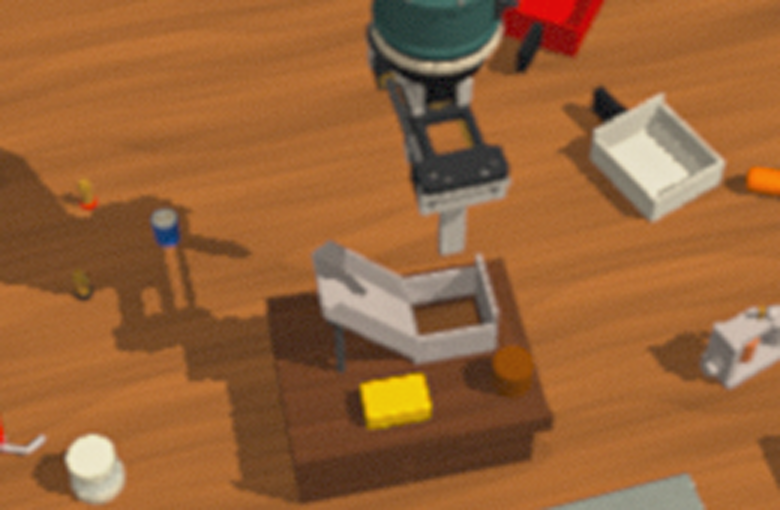

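View pics/crop_b.png

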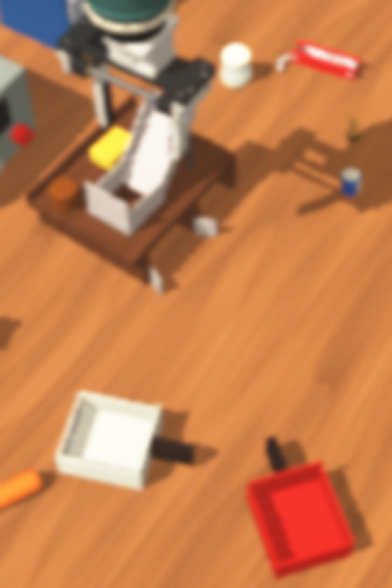

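step_arm(
  commands=[
    {"tx":-4,"ty":0,"tz":2,"rz":0.15},
    {"tx":-8,"ty":0,"tz":4,"rz":0.3},
    {"tx":-12,"ty":0,"tz":6,"rz":0.45},
    {"tx":-16,"ty":0,"tz":8,"rz":0.6},
    {"tx":-20,"ty":0,"tz":10,"rz":0.75},
    {"tx":-22,"ty":0,"tz":10,"rz":0.9},
    {"tx":-22,"ty":0,"tz":10,"rz":1.05},
    {"tx":-22,"ty":0,"tz":10,"rz":1.2},
  ],
)

```text
invalid input at $.commands[0]: expected keys rx, ry, rz, tx, ty, tz, grip
```

step_arm(
  commands=[
    {"rz":0.15},
    {"rz":0.3},
    {"rz":0.37},
    {"rz":0.37},
    {"rz":0.37},
  ],
)

```text
invalid input at $.commands[0]: expected keys rx, ry, rz, tx, ty, tz, grip
```

Run:
```python
from h import *
np.set_printoptions(precision=3,suppress=True)
c=snap('wrist','w1');print(c['s']['tcp_pos'],c['s']['ee_rot'],c['s']['clock'])
snap('scene','s1');snap('side','d1')
im=cv2.cvtColor(c['color'],cv2.COLOR_RGB2BGR)
cv2.imwrite('pics/w1b.png',cv2.resize(im,None,fx=1.5,fy=1.5,interpolation=cv2.INTER_CUBIC))
```

```text
[624.751   0.015 223.977] [[-0.     1.    -0.001]
 [ 1.     0.    -0.   ]
 [-0.    -0.001 -1.   ]] 0.15
```

View pics/w1b.png

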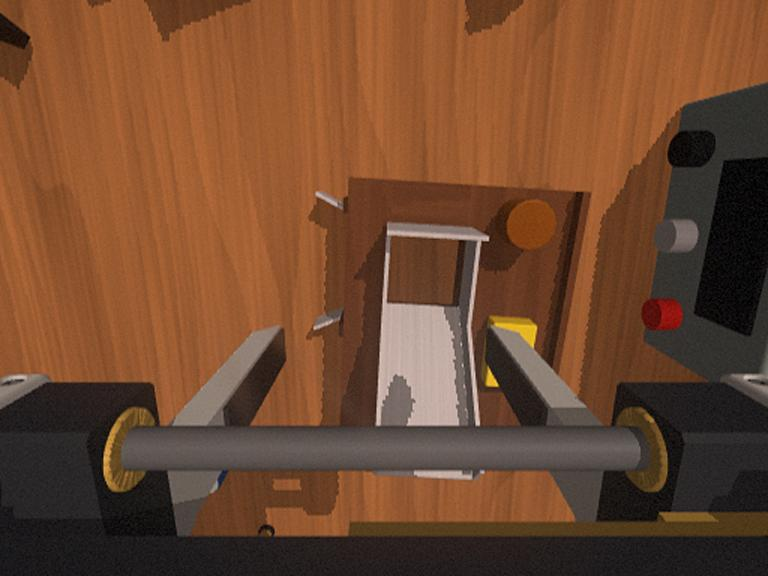

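All seven keys are needed in each row.

step_arm(
  commands=[
    {"tx":-4,"ty":0,"tz":2,"rx":0,"ry":0,"rz":0.15,"grip":1},
    {"tx":-8,"ty":0,"tz":4,"rx":0,"ry":0,"rz":0.3,"grip":1},
    {"tx":-12,"ty":0,"tz":6,"rx":0,"ry":0,"rz":0.45,"grip":1},
    {"tx":-16,"ty":0,"tz":8,"rx":0,"ry":0,"rz":0.6,"grip":1},
    {"tx":-20,"ty":0,"tz":10,"rx":0,"ry":0,"rz":0.75,"grip":1},
    {"tx":-22,"ty":0,"tz":10,"rx":0,"ry":0,"rz":0.9,"grip":1},
    {"tx":-22,"ty":0,"tz":10,"rx":0,"ry":0,"rz":1.05,"grip":1},
    {"tx":-22,"ty":0,"tz":10,"rx":0,"ry":0,"rz":1.2,"grip":1},
  ],
)

```text
clock: 1.1
tcp_pos: [404.6, -0.1, 325.0]
ee_rot: [[-0.934, 0.357, 0.002], [0.357, 0.934, -0.0], [-0.001, 0.0, -1.0]]
force: [0.3, 0.9, -1.0]
finger_gap: 0.996
```

step_arm(
  commands=[
    {"tx":0,"ty":0,"tz":0,"rx":0,"ry":0,"rz":0.15,"grip":1},
    {"tx":0,"ty":0,"tz":0,"rx":0,"ry":0,"rz":0.3,"grip":1},
    {"tx":0,"ty":0,"tz":0,"rx":0,"ry":0,"rz":0.37,"grip":1},
    {"tx":0,"ty":0,"tz":0,"rx":0,"ry":0,"rz":0.37,"grip":1},
    {"tx":0,"ty":0,"tz":0,"rx":0,"ry":0,"rz":0.37,"grip":1},
  ],
)

```text
clock: 1.6
tcp_pos: [404.9, 0.0, 324.4]
ee_rot: [[-1.0, 0.003, 0.0], [0.003, 1.0, -0.0], [-0.0, -0.0, -1.0]]
force: [-0.0, -0.1, 0.1]
finger_gap: 1.002
```

Run:
```python
from h import *
np.set_printoptions(precision=3,suppress=True)
c=snap('wrist','w1');print(c['s']['tcp_pos'],c['s']['ee_rot'],c['s']['clock'],c['s']['joints'])
snap('scene','s1');snap('side','d1')
im=cv2.cvtColor(c['color'],cv2.COLOR_RGB2BGR)
cv2.imwrite('pics/w1b.png',cv2.resize(im,None,fx=1.5,fy=1.5,interpolation=cv2.INTER_CUBIC))
```

```text
[404.949   0.03  324.445] [[-1.     0.003  0.   ]
 [ 0.003  1.    -0.   ]
 [-0.    -0.    -1.   ]] 1.6 [ 0.012 -0.08  -0.082  1.976 -0.007  1.245  1.499]
```

View pics/w1b.png

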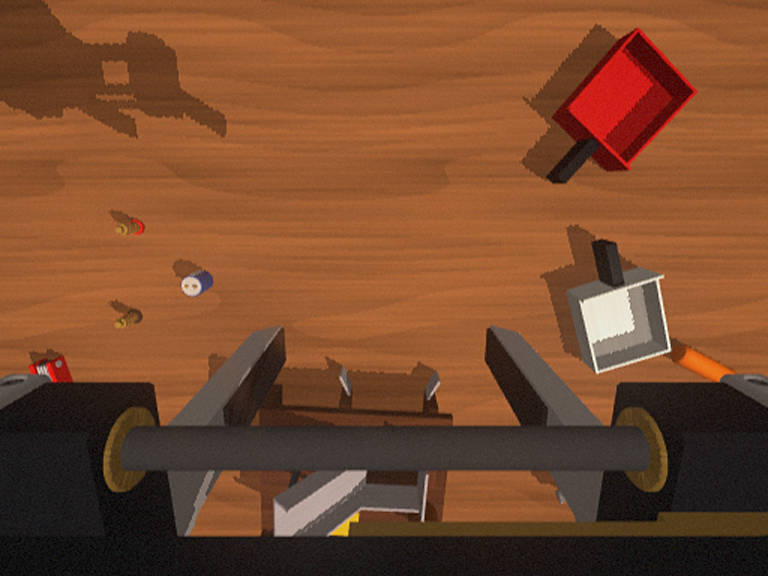

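```bash
cat > crop.py <<'E'
import sys
from h import *
n,x0,y0,x1,y1,k,o=sys.argv[1:]
x0,y0,x1,y1=map(int,(x0,y0,x1,y1));k=float(k)
im=cv2.imread('pics/%s.png'%n)[y0:y1,x0:x1]
cv2.imwrite('pics/%s.png'%o,cv2.resize(im,None,fx=k,fy=k,interpolation=cv2.INTER_CUBIC))
E
python3 crop.py w1 360 140 500 260 5 ca; python3 crop.py w1 60 120 160 240 5 cb
python3 crop.py w1 160 230 310 360 5 cd;python3 crop.py s1 190 210 310 310 6 ce
```

```text
(no output)
```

View pics/ca.png

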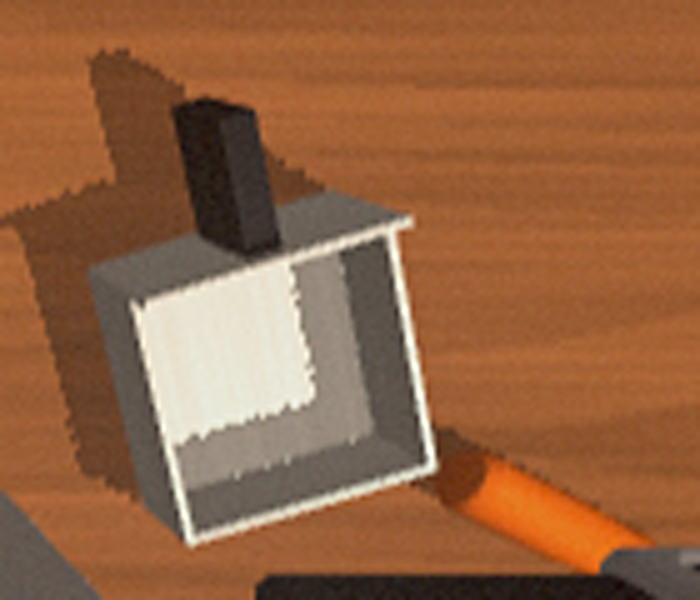

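View pics/cb.png

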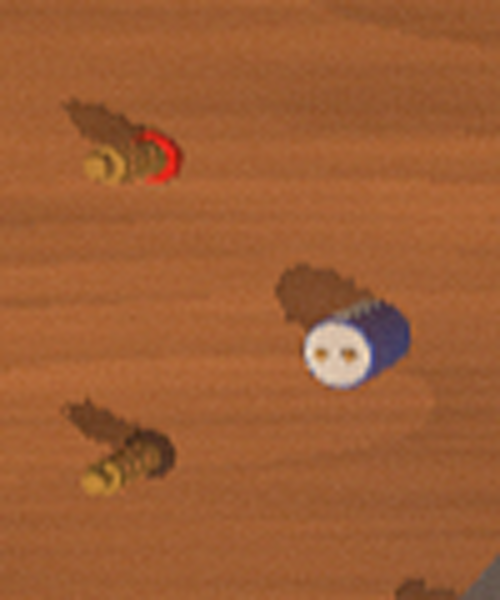

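View pics/cd.png

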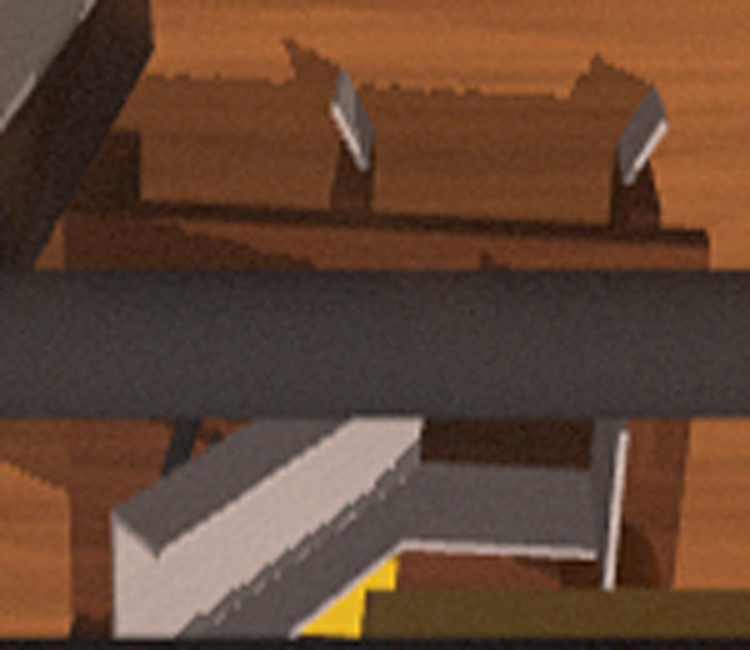

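View pics/ce.png

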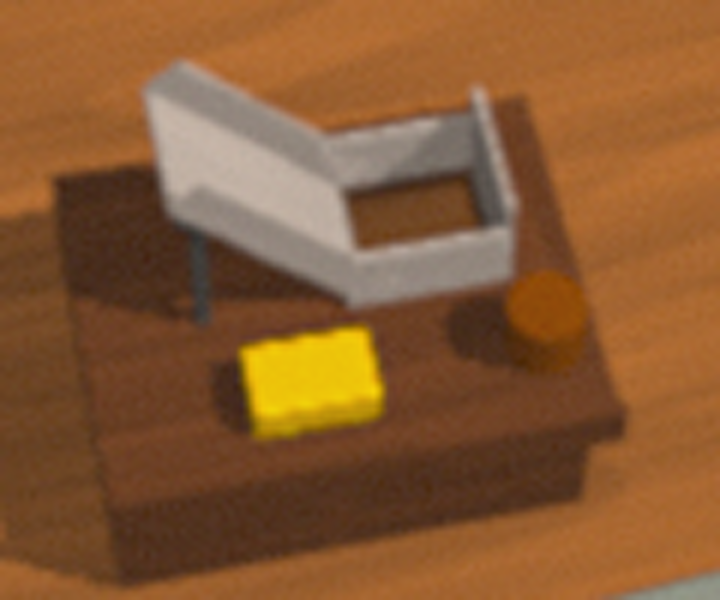

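```bash
cat > fit.py <<'E'
from h import *
from scipy.optimize import least_squares
np.set_printoptions(precision=2,suppress=True)
w0=load('wrist0');w1=load('w1');s1=load('s1')
def T(p,X):
    c,s=np.cos(p[2]),np.sin(p[2]);X=np.atleast_2d(X).astype(float)
    return np.c_[p[0]+c*X[:,0]-s*X[:,1],p[1]+s*X[:,0]+c*X[:,1],X[:,2]]
if __name__=='__main__':
    # (cam, pix, X, depends on yc)
    obs=[(w1,(293,254.4),(-80,59,30),0),(w1,(291,247.6),(-80,59,0),0),(w1,(226.6,251),(-80,-59,30),0),(w1,(228.6,244.4),(-80,-59,0),0),
     (w1,(301.6,279.4),(-50,112.5,62),1),(w1,(173,274),(-50,-112.5,62),1),
     (w0,(232,118.7),(-50,112.5,62),1),(w0,(393.3,127.3),(130,112.5,62),1),
     (s1,(199.2,239.7),(-50,-112.5,62),1),(s1,(277.5,226.2),(-50,112.5,62),1),(s1,(294.2,278.3),(130,112.5,62),1),(s1,(208,293.3),(130,-112.5,62),1)]
    def res(p,full=False):
        r=[]
        for c,px,X,f in obs:
            X=np.array(X,float);X[1]+=p[3]*f
            q=T(p,X)[0];r.append((proj(c,q)[0]-px))
        return np.array(r) if full else np.array(r).ravel()
    r=least_squares(res,[650,0,-0.06,0],loss='soft_l1')
    print('shelf',r.x,'deg',np.degrees(r.x[2]));print(res(r.x,True))
    P=r.x
    for n,X in dict(mouth=(-55,0,0),chute=(14,-58,107),home_pull=(-85,0,25),gl=(-80,59,30)).items(): print(n,T(P,X)[0])
    # tin: crop/5+(360,140)
    k=lambda u,v:(u/5+360,v/5+140)
    ob=[(k(412,218),(-50,-45,45)) ,(k(432,470),(50,-45,34)),(k(192,545),(50,45,34)),(k(133,303),(-50,45,45)),(k(90,268),(-50,45,0)),(k(175,105),(-100,6,38))]
    # image right=+y ; tin heading +x is image down => right = +y = tin left
    ob=[(k(412,218),(-50,45,45)),(k(438,468),(50,45,34)),(k(190,545),(50,-45,34)),(k(132,300),(-50,-45,45)),(k(90,268),(-50,-45,0))]
    def rt(p): return np.array([proj(w1,T(p,X))[0]-px for px,X in ob]).ravel()
    r=least_squares(rt,[487,279,0.3]);print('tin',r.x,np.degrees(r.x[2]),rt(r.x).reshape(-1,2))
    print('pull',T(r.x,(-85,0,25)))
    k=lambda u,v:(u/5+60,v/5+120)
    print('cap',atz(w1,*k(337,354),32),'red tip',atz(w1,*k(100,166),36),'blk tip',atz(w1,*k(100,482),36))
    print('collars',atz(w1,*k(155,157),5),atz(w1,*k(150,453),5))
E
python3 fit.py
```

```text
shelf [642.78  -0.29  -0.06 -38.21] deg -3.3417659508347235
[[-0.79  0.36]
 [-0.73 -0.14]
 [ 0.93  0.48]
 [ 0.56 -0.06]
 [ 0.17  0.15]
 [-0.93 -0.88]
 [ 0.57 -1.08]
 [-3.39 -0.21]
 [-1.31 -0.23]
 [-0.34 -0.52]
 [-0.05  2.74]
 [ 0.29  4.1 ]]
mouth [587.87   2.92   0.  ]
chute [653.37 -59.01 107.  ]
home_pull [557.92   4.66  25.  ]
gl [566.35  63.27  30.  ]
tin [491.81 277.55   0.33] 19.171554584771222 [[-0.28 -0.65]
 [ 0.1   0.14]
 [-0.53  0.18]
 [ 1.8   0.4 ]
 [-1.23 -0.02]]
pull [[411.53 249.64  25.  ]]
cap [ 444.65 -221.84   32.  ] red tip [ 380.07 -289.64   36.  ] blk tip [ 489.15 -307.79   36.  ]
collars [ 380.34 -289.93    5.  ] [ 488.79 -308.72    5.  ]
```

step_arm(
  commands=[
    {"tx":0.1,"ty":5,"tz":-3,"rx":0,"ry":0,"rz":0.1,"grip":0.1},
    {"tx":0.2,"ty":9,"tz":-6,"rx":0,"ry":0,"rz":0.2,"grip":0.1},
    {"tx":0.4,"ty":13,"tz":-9,"rx":0,"ry":0,"rz":0.3,"grip":0.1},
    {"tx":0.5,"ty":17,"tz":-12,"rx":0,"ry":0,"rz":0.338,"grip":0.1},
    {"tx":0.65,"ty":21,"tz":-15,"rx":0,"ry":0,"rz":0.338,"grip":0.1},
    {"tx":0.65,"ty":24.96,"tz":-18,"rx":0,"ry":0,"rz":0.338,"grip":0.1},
    {"tx":0.65,"ty":24.96,"tz":-20,"rx":0,"ry":0,"rz":0.338,"grip":0.1},
    {"tx":0.65,"ty":24.96,"tz":-20,"rx":0,"ry":0,"rz":0.338,"grip":0.1},
  ],
)

```text
clock: 2.55
tcp_pos: [409.7, 250.0, 121.7]
ee_rot: [[-0.943, -0.332, -0.005], [-0.332, 0.943, -0.002], [0.005, -0.0, -1.0]]
force: [-0.7, -0.6, -0.1]
finger_gap: 0.549
```

Run:
```python
from h import *
np.set_printoptions(precision=3,suppress=True)
c=snap('wrist','w2');print(c['s']['tcp_pos'],c['s']['ee_rot'],c['s']['clock'],c['s']['joints'])
im=cv2.cvtColor(c['color'],cv2.COLOR_RGB2BGR)
from fit import T
for X in [(-100,6,38),(-100,-6,38),(-50,45,45),(-50,-45,45)]:
    p=proj(c,T([491.8,277.6,0.334],X))[0]; cv2.circle(im,(int(p[0]),int(p[1])),2,(0,255,0),-1)
cv2.imwrite('pics/w2b.png',cv2.resize(im,None,fx=1.5,fy=1.5,interpolation=cv2.INTER_CUBIC))
```

```text
[409.715 249.983 121.739] [[-0.943 -0.332 -0.005]
 [-0.332  0.943 -0.002]
 [ 0.005 -0.    -1.   ]] 2.55 [-0.333  0.317 -0.323  2.047  0.136  0.803  1.174]
```

View pics/w2b.png

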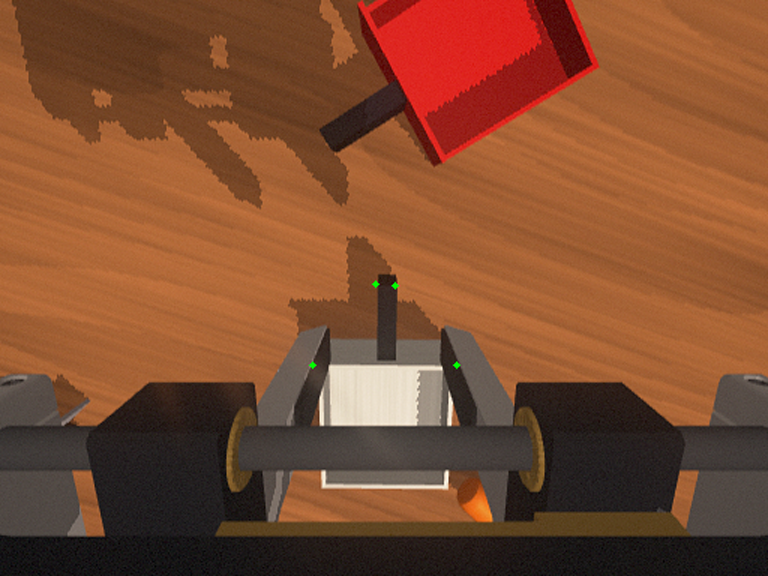

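step_arm(
  commands=[
    {"tx":0,"ty":0,"tz":-4,"rx":0,"ry":0,"rz":0,"grip":0.1},
    {"tx":-0.2,"ty":0,"tz":-8,"rx":0,"ry":0,"rz":0,"grip":0.1},
    {"tx":-0.3,"ty":-0.1,"tz":-9.8,"rx":0,"ry":0,"rz":0,"grip":0.1},
    {"tx":-0.3,"ty":-0.1,"tz":-9.8,"rx":0,"ry":0,"rz":0,"grip":0.1},
    {"tx":-0.3,"ty":-0.1,"tz":-9.8,"rx":0,"ry":0,"rz":0,"grip":-1},
    {"tx":-0.3,"ty":-0.1,"tz":-9.8,"rx":0,"ry":0,"rz":0,"grip":-1},
    {"tx":-0.3,"ty":-0.1,"tz":-9.8,"rx":0,"ry":0,"rz":0,"grip":-1},
    {"tx":-0.3,"ty":-0.1,"tz":-9.8,"rx":0,"ry":0,"rz":0,"grip":-1},
  ],
)

```text
clock: 3.4
tcp_pos: [409.0, 248.7, 27.3]
ee_rot: [[-0.944, -0.331, 0.001], [-0.331, 0.944, 0.001], [-0.002, 0.0, -1.0]]
force: [-0.7, 0.3, -0.8]
finger_gap: 0.248
```

Run:
```python
from h import *
np.set_printoptions(precision=3,suppress=True)
c=snap('wrist','w3');print(c['s'])
im=cv2.cvtColor(c['color'],cv2.COLOR_RGB2BGR)
cv2.imwrite('pics/w3b.png',cv2.resize(im,None,fx=1.5,fy=1.5,interpolation=cv2.INTER_CUBIC))
```

```text
{'clock': 3.4, 'joints': array([-0.38 ,  0.478, -0.274,  2.102,  0.227,  0.587,  1.094]), 'joint_vel': array([-0.001,  0.009,  0.001,  0.005,  0.003, -0.004,  0.   ]), 'joint_torque': array([  0.122, -72.912,  -4.143, -25.809,  -0.011,   0.098,   0.013]), 'tcp_pos': array([409.04 , 248.75 ,  27.338]), 'ee_rot': array([[-0.944, -0.331,  0.001],
       [-0.331,  0.944,  0.001],
       [-0.002,  0.   , -1.   ]]), 'force': array([-0.701,  0.31 , -0.815]), 'torque': array([ 0.131, -0.041,  0.061]), 'finger_gap': 0.24834020967383857}
```

View pics/w3b.png

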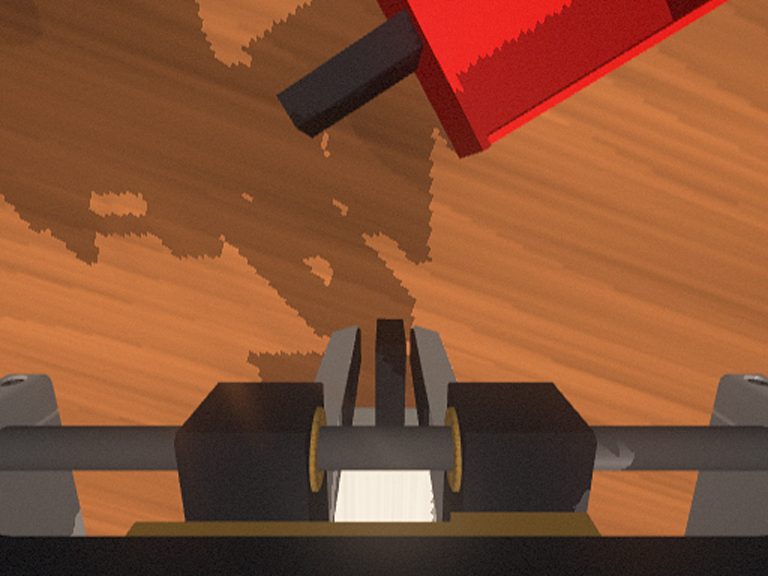

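step_arm(
  commands=[
    {"tx":0,"ty":0,"tz":0,"rx":0,"ry":0,"rz":0,"grip":-1},
    {"tx":0,"ty":0,"tz":0,"rx":0,"ry":0,"rz":0,"grip":-1},
    {"tx":0,"ty":0,"tz":0,"rx":0,"ry":0,"rz":0,"grip":-1},
    {"tx":0,"ty":0,"tz":0,"rx":0,"ry":0,"rz":0,"grip":-1},
  ],
)

```text
clock: 3.85
tcp_pos: [408.6, 248.8, 26.7]
ee_rot: [[-0.944, -0.331, 0.0], [-0.331, 0.944, 0.0], [-0.0, -0.0, -1.0]]
force: [-0.7, -0.3, 8.1]
finger_gap: 0.128
```

Run:
```python
from h import *
np.set_printoptions(precision=4,suppress=True)
print(observe())
```

```text
{'clock': 3.85, 'joints': array([-0.3805,  0.4792, -0.2734,  2.1021,  0.2269,  0.5872,  1.0938]), 'joint_vel': array([-0.0011,  0.0006, -0.0008, -0.0002, -0.0012, -0.0012, -0.001 ]), 'joint_torque': array([  0.0125, -69.4823,  -3.8247, -24.8183,   0.0995,  -0.2628,
         0.0463]), 'tcp_pos': array([408.6108, 248.7605,  26.7053]), 'ee_rot': array([[-0.9437, -0.3309,  0.0004],
       [-0.3309,  0.9437,  0.0001],
       [-0.0004, -0.    , -1.    ]]), 'force': array([-0.6733, -0.2661,  8.1022]), 'torque': array([-0.0042,  0.0815, -0.0425]), 'finger_gap': 0.12810410843047587}
```

step_arm(
  commands=[
    {"tx":0,"ty":-2,"tz":0,"rx":0,"ry":0,"rz":-0.04,"grip":-1},
    {"tx":0,"ty":-5,"tz":0,"rx":0,"ry":0,"rz":-0.1,"grip":-1},
    {"tx":-0.1,"ty":-8.5,"tz":0,"rx":0,"ry":0,"rz":-0.16,"grip":-1},
    {"tx":-0.2,"ty":-12,"tz":0,"rx":0,"ry":0,"rz":-0.22,"grip":-1},
    {"tx":-0.3,"ty":-15.5,"tz":0,"rx":0,"ry":0,"rz":-0.28,"grip":-1},
    {"tx":-0.3,"ty":-19,"tz":0,"rx":0,"ry":0,"rz":-0.34,"grip":-1},
    {"tx":-0.3,"ty":-22,"tz":0,"rx":0,"ry":0,"rz":-0.38,"grip":-1},
    {"tx":-0.3,"ty":-23.5,"tz":0,"rx":0,"ry":0,"rz":-0.3955,"grip":-1},
  ],
)

```text
clock: 4.65
tcp_pos: [405.4, 11.1, 26.7]
ee_rot: [[-0.998, 0.063, 0.001], [0.063, 0.998, -0.0], [-0.001, -0.0, -1.0]]
force: [0.2, 3.4, 5.1]
finger_gap: 0.126
```

step_arm(
  commands=[
    {"tx":0,"ty":0,"tz":0,"rx":0,"ry":0,"rz":0,"grip":-1},
    {"tx":0,"ty":0,"tz":0,"rx":0,"ry":0,"rz":0,"grip":-1},
    {"tx":0,"ty":0,"tz":0,"rx":0,"ry":0,"rz":0,"grip":-1},
  ],
)

```text
clock: 4.95
tcp_pos: [405.6, 12.4, 26.7]
ee_rot: [[-0.998, 0.061, 0.001], [0.061, 0.998, -0.001], [-0.001, -0.001, -1.0]]
force: [-0.3, -4.0, 6.9]
finger_gap: 0.123
```

```bash
cat > look.py <<'E'
import sys
from h import *
np.set_printoptions(precision=4,suppress=True)
n=sys.argv[1]
for v in sys.argv[2:]:
    c=snap(v,n+v[0:2]); 
    im=cv2.cvtColor(c['color'],cv2.COLOR_RGB2BGR)
    cv2.imwrite('pics/%sb.png'%(n+v[:2]),cv2.resize(im,None,fx=1.5,fy=1.5,interpolation=cv2.INTER_CUBIC))
s=observe();print(s['clock'],s['tcp_pos'],s['ee_rot'].tolist(),s['force'],s['finger_gap'],s['joints'])
# in shelf frame
P=np.array([642.78,-.29]);a=-0.0583;d=s['tcp_pos'][:2]-P
print('shelf',d@[np.cos(a),np.sin(a)],d@[-np.sin(a),np.cos(a)],'jaw hd-90-shelf deg',np.degrees(np.arctan2(-s['ee_rot'][0][1],s['ee_rot'][1][1])-a))
E
python3 look.py p4 wrist scene side; python3 crop.py p4si 180 120 320 280 5 f2; python3 crop.py p4sc 190 130 330 300 4 f1
```

```text
5.1 [405.5622  12.5732  26.6532] [[-0.9981754510663559, 0.06037759262315868, 0.0005614245353606561], [0.060377254000369744, 0.9981754480675549, -0.0006017262755995082], [-0.0005967309710785393, -0.000566731124791526, -0.9999996613639327]] [-0.5323 -3.6633  6.5261] 0.12274060782273398 [ 0.0333  0.3791 -0.1591  2.2732  0.1248  0.4964  1.2859]
shelf -237.56423738063705 -0.9806123992967157 jaw hd-90-shelf deg -0.12114313656636783
```

View pics/p4wrb.png

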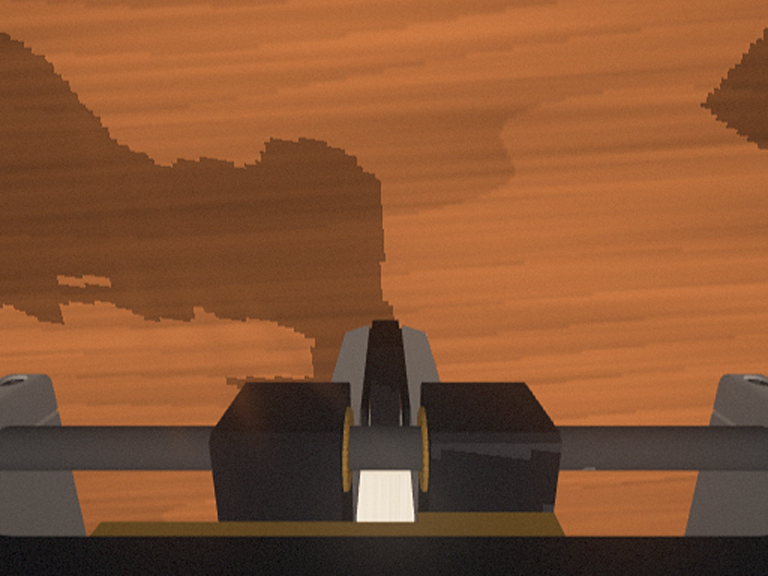

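View pics/f2.png

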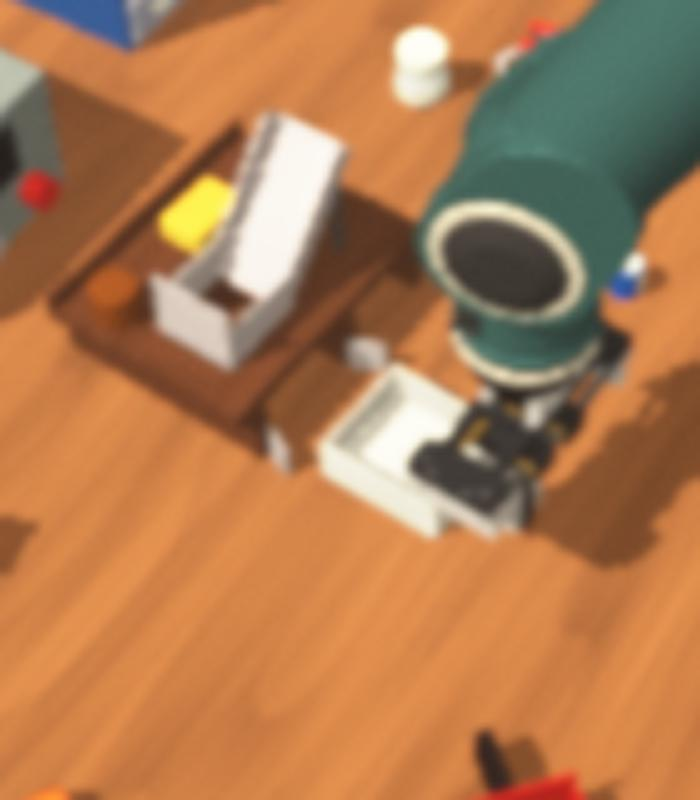

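View pics/f1.png

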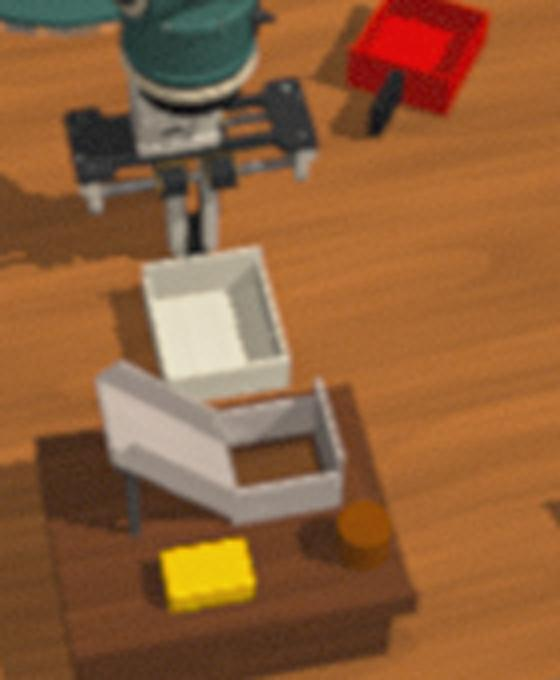

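step_arm(
  commands=[
    {"tx":1.5,"ty":-0.05,"tz":0,"rx":0,"ry":0,"rz":0.002,"grip":-1},
    {"tx":3.5,"ty":-0.17,"tz":0,"rx":0,"ry":0,"rz":0.002,"grip":-1},
    {"tx":5.0,"ty":-0.26,"tz":0,"rx":0,"ry":0,"rz":0.002,"grip":-1},
    {"tx":6.5,"ty":-0.35,"tz":0,"rx":0,"ry":0,"rz":0.002,"grip":-1},
    {"tx":8.0,"ty":-0.43,"tz":0,"rx":0,"ry":0,"rz":0.002,"grip":-1},
    {"tx":8.0,"ty":-0.43,"tz":0,"rx":0,"ry":0,"rz":0.002,"grip":-1},
  ],
)

```text
clock: 5.7
tcp_pos: [486.5, 8.7, 26.4]
ee_rot: [[-0.998, 0.058, 0.001], [0.058, 0.998, -0.0], [-0.001, -0.0, -1.0]]
force: [1.2, 0.2, 1.2]
finger_gap: 0.123
```

```bash
python3 look.py p5 side scene; python3 crop.py p5si 200 120 300 220 7 f2;python3 crop.py p5sc 200 160 310 300 5 f1
```

```text
5.8 [485.3489   8.8666  26.3832] [[-0.9983642609432667, 0.057172327422743974, 0.00035699897999482935], [0.05717227587564776, 0.9983643160043586, -0.00015297172377185615], [-0.00036516079195473915, -0.00013231105777712575, -0.9999999245756871]] [ 0.8041 -0.1778  1.9203] 0.1268563605815213 [ 0.0461  0.4787 -0.1521  2.0888  0.1276  0.5822  1.3178]
shelf -157.69713506877395 -0.03195755571478596 jaw hd-90-shelf deg 0.06282366946551644
```

View pics/f2.png

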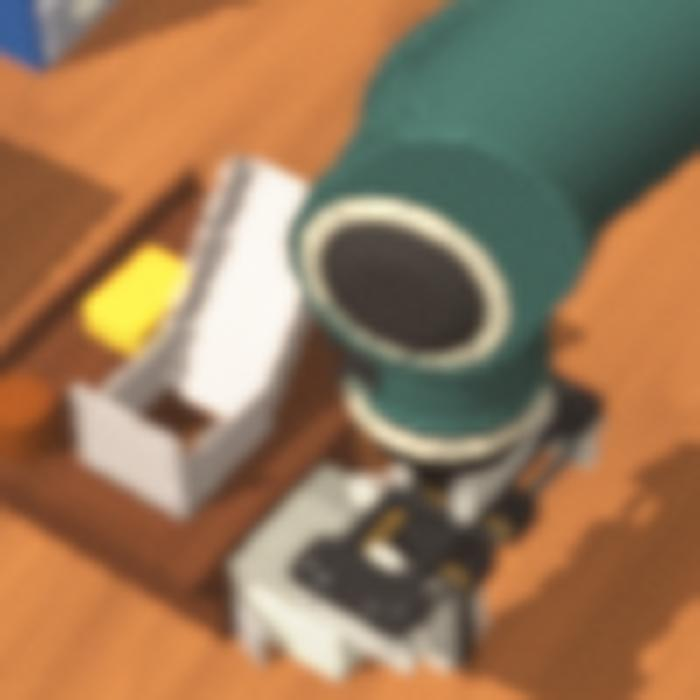

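step_arm(
  commands=[
    {"tx":1.5,"ty":-0.09,"tz":0,"rx":0,"ry":0,"rz":0,"grip":-1},
    {"tx":3.0,"ty":-0.17,"tz":0,"rx":0,"ry":0,"rz":0,"grip":-1},
    {"tx":4.5,"ty":-0.26,"tz":0,"rx":0,"ry":0,"rz":0,"grip":-1},
    {"tx":5.7,"ty":-0.33,"tz":0,"rx":0,"ry":0,"rz":0,"grip":-1},
    {"tx":6.2,"ty":-0.36,"tz":0,"rx":0,"ry":0,"rz":0,"grip":-1},
    {"tx":6.6,"ty":-0.38,"tz":0,"rx":0,"ry":0,"rz":0,"grip":-1},
    {"tx":6.8,"ty":-0.4,"tz":0,"rx":0,"ry":0,"rz":0,"grip":-1},
  ],
)

```text
clock: 6.5
tcp_pos: [553.2, 5.3, 26.3]
ee_rot: [[-0.998, 0.056, -0.0], [0.056, 0.998, -0.0], [0.0, -0.0, -1.0]]
force: [-0.9, 0.3, -1.1]
finger_gap: 0.124
```

```bash
python3 look.py p6
```

```text
6.5 [553.193    5.2746  26.2818] [[-0.9984149737624748, 0.05627947328077535, -0.0004013154805011263], [0.056279522511243546, 0.9984150453103751, -0.00011244459948033554], [0.0003943510908164807, -0.00013485221545889568, -0.9999999131510448]] [-0.8989  0.2705 -1.076 ] 0.12378738260416502 [ 0.0519  0.5654 -0.1471  1.9232  0.1281  0.6623  1.3407]
shelf -89.7590415863514 0.3352114045722263 jaw hd-90-shelf deg 0.11406295061391934
```

step_arm(
  commands=[
    {"tx":0.2,"ty":-0.01,"tz":0,"rx":0,"ry":0,"rz":0,"grip":-1},
    {"tx":0.4,"ty":-0.02,"tz":0,"rx":0,"ry":0,"rz":0,"grip":-1},
    {"tx":0.4,"ty":-0.02,"tz":0,"rx":0,"ry":0,"rz":0,"grip":-1},
  ],
)

```text
clock: 6.8
tcp_pos: [554.7, 5.2, 26.1]
ee_rot: [[-0.998, 0.056, -0.005], [0.056, 0.998, -0.0], [0.005, -0.001, -1.0]]
force: [-17.6, 1.6, 14.4]
finger_gap: 0.129
```

step_arm(
  commands=[
    {"tx":0.2,"ty":-0.01,"tz":0,"rx":0,"ry":0,"rz":0,"grip":-1},
    {"tx":0.3,"ty":-0.02,"tz":0,"rx":0,"ry":0,"rz":0,"grip":-1},
    {"tx":0.3,"ty":-0.02,"tz":0,"rx":0,"ry":0,"rz":0,"grip":-1},
  ],
)

```text
clock: 7.1
tcp_pos: [556.6, 5.2, 25.7]
ee_rot: [[-0.998, 0.056, -0.008], [0.056, 0.998, -0.0], [0.007, -0.001, -1.0]]
force: [-22.5, 1.3, 14.6]
finger_gap: 0.125
```

```bash
python3 look.py p7 wrist scene side
python3 - <<'E'
from h import *
import pickle
for n,uv in [('p4wr',(256.7,213.5))]:
    c=load(n); 
    X=atz(c,*uv,38)
    R=np.array(c['s']['ee_rot']); print((R.T@(X-c['s']['tcp_pos'])))
E
python3 crop.py p7wr 200 190 312 300 6 f1;python3 crop.py p4wr 200 190 312 300 6 f2; python3 crop.py p7sc 190 190 320 310 5 f3
```

```text
7.25 [556.5899   5.1544  25.6934] [[-0.9984092329989545, 0.055900404352458126, -0.007358549834767092], [0.05590455032404481, 0.9984360532998543, -0.00035878137758369073], [0.007326985430954002, -0.0007695870595573726, -0.9999728611418673]] [-22.2081   1.7923  14.9502] 0.12491832546314792 [ 0.0521  0.5737 -0.1471  1.9093  0.1274  0.6749  1.3429]
shelf -86.36094275970467 0.41315859504759267 jaw hd-90-shelf deg 0.13581532566803728
[ 22.34443599  -0.69887918 -11.34635999]
```

View pics/f1.png

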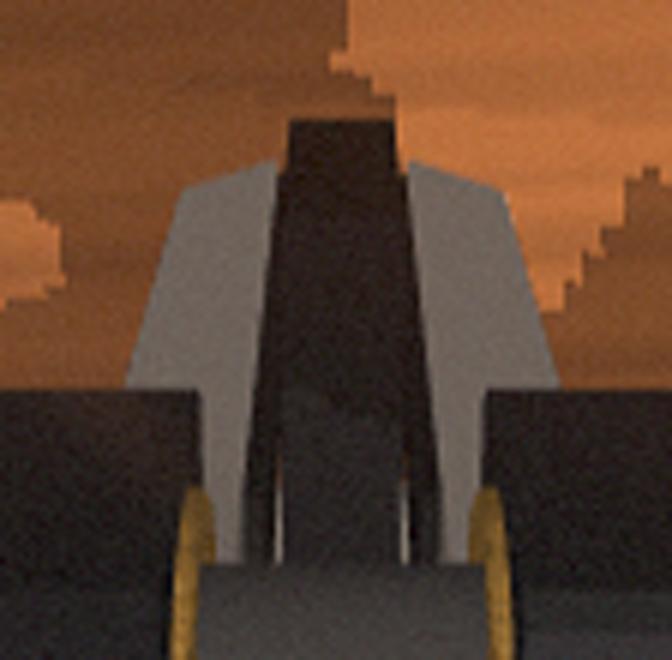

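View pics/f2.png

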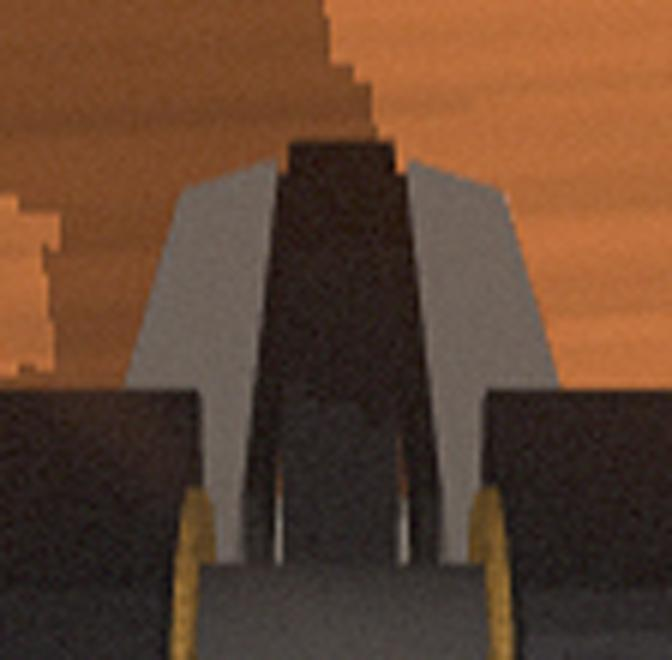

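View pics/f3.png

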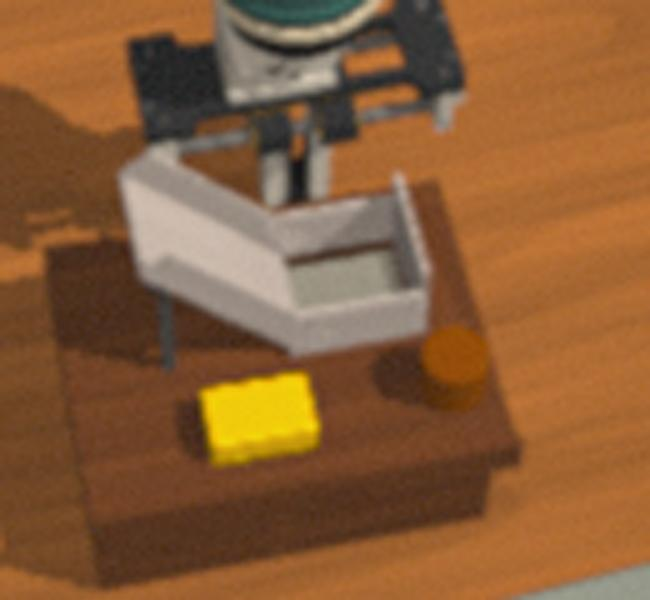

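Run:
```python
from h import *
from fit import T
P=[642.78,-.29,-0.0583]
for n,uv in [('p4wr',(257,190+142/6)),('p7wr',(257,190+119/6)),('p7wr',(257,190+170/6))]:
    c=load(n)
    for z in(6,38):
        X=atz(c,*uv,z);d=X[:2]-P[:2];a=P[2]
        R=np.array(c['s']['ee_rot']); print(n,z,(R.T@(X-c['s']['tcp_pos'])),'shelf',d@[np.cos(a),np.sin(a)],d@[-np.sin(a),np.cos(a)])
```

```text
p4wr 6 [11.31 -0.52 20.66] shelf -248.85716149281416 -1.6183460304376789
p4wr 38 [ 22.24  -0.53 -11.35] shelf -259.8144620344035 -1.5818027692545793
p7wr 6 [14.38 -0.52 19.8 ] shelf -100.89754608640878 -0.15133398299515824
p7wr 38 [ 24.8   -0.53 -12.12] shelf -111.07218898486116 -0.1585002282872687
p7wr 6 [ 8.2  -0.52 19.76] shelf -94.70975227188977 -0.13611486774100728
p7wr 38 [ 19.71  -0.53 -12.16] shelf -105.98553184502236 -0.14598940074677916
```

step_arm(
  commands=[
    {"tx":0,"ty":0,"tz":0,"rx":0,"ry":0,"rz":0,"grip":-0.3},
    {"tx":0,"ty":0,"tz":0,"rx":0,"ry":0,"rz":0,"grip":-0.3},
    {"tx":0,"ty":0,"tz":0,"rx":0,"ry":0,"rz":0,"grip":-0.3},
  ],
)

```text
clock: 7.55
tcp_pos: [560.7, 4.9, 26.6]
ee_rot: [[-0.998, 0.056, 0.001], [0.056, 0.998, -0.0], [-0.001, -0.0, -1.0]]
force: [-0.1, 0.9, -0.1]
finger_gap: 0.332
```

```bash
python3 look.py p8 wrist;python3 crop.py p8wr 200 190 312 300 6 f1
```

```text
7.6 [560.6892   4.8903  26.5065] [[-0.9984149692045233, 0.05627838077026786, 0.0005414113111565001], [0.05627835708834534, 0.9984151155984748, -5.8889054894745885e-05], [-0.0005438674174691143, -2.8325974828297935e-05, -0.9999998517029247]] [-0.0251 -0.497  -0.0236] 0.34544434153443776 [ 0.0523  0.5743 -0.1465  1.9051  0.1282  0.6705  1.3429]
shelf -82.25317618071321 0.3883099319763341 jaw hd-90-shelf deg 0.11412567429280178
```

View pics/f1.png

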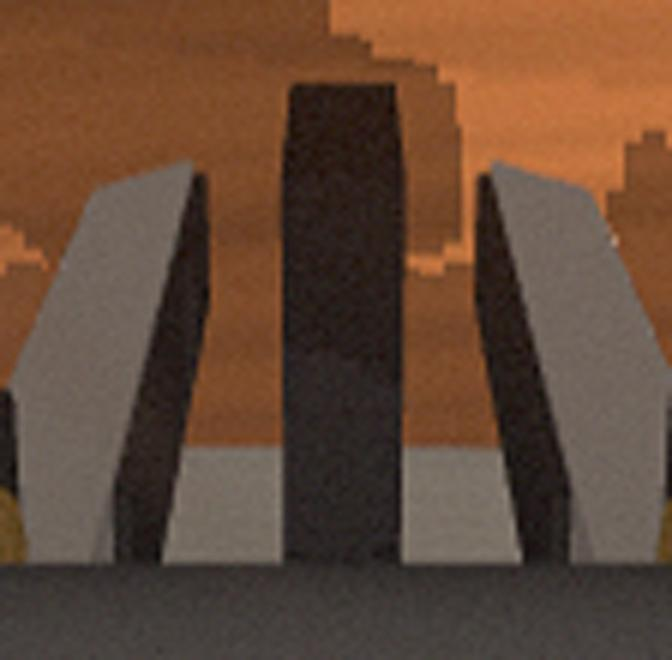

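step_arm(
  commands=[
    {"tx":0,"ty":0,"tz":4.5,"rx":0,"ry":0,"rz":0,"grip":-0.3},
    {"tx":0,"ty":0,"tz":8.5,"rx":0,"ry":0,"rz":0,"grip":-0.3},
    {"tx":-2.5,"ty":-3.5,"tz":9.4,"rx":0,"ry":0,"rz":0,"grip":0.2},
    {"tx":-5,"ty":-7.5,"tz":9.4,"rx":0,"ry":0,"rz":0,"grip":0.2},
    {"tx":-7.5,"ty":-11.5,"tz":9.4,"rx":0,"ry":0,"rz":0,"grip":0.2},
    {"tx":-9.5,"ty":-15.5,"tz":9.4,"rx":0,"ry":0,"rz":0,"grip":0.2},
    {"tx":-11,"ty":-19.5,"tz":9.4,"rx":0,"ry":0,"rz":0,"grip":0.2},
    {"tx":-11.6,"ty":-22.7,"tz":9.4,"rx":0,"ry":0,"rz":0,"grip":0.2},
  ],
)

```text
clock: 8.4
tcp_pos: [443.0, -224.5, 120.8]
ee_rot: [[-0.998, 0.058, 0.0], [0.058, 0.998, -0.001], [-0.0, -0.001, -1.0]]
force: [0.7, 0.8, 0.6]
finger_gap: 0.599
```

step_arm(
  commands=[
    {"tx":0,"ty":0,"tz":0,"rx":0,"ry":0,"rz":0,"grip":0.2},
    {"tx":0,"ty":0,"tz":0,"rx":0,"ry":0,"rz":0,"grip":0.2},
  ],
)

```text
clock: 8.6
tcp_pos: [444.5, -222.3, 120.4]
ee_rot: [[-0.998, 0.057, 0.0], [0.057, 0.998, -0.0], [-0.0, -0.0, -1.0]]
force: [0.0, 0.1, -0.8]
finger_gap: 0.602
```

```bash
python3 look.py p9 wrist side; python3 crop.py p9si 180 120 320 260 5 f2
```

```text
8.7 [ 444.895  -221.0464  120.4215] [[-0.9984889779129543, 0.05495194511402668, 0.00021145810128637147], [0.05495199700387731, 0.9984889666638491, 0.0002479432278612419], [-0.0001975136183972698, 0.0002591886251159313, -0.9999999469048121]] [ 0.4922 -0.1143 -0.1337] 0.6020408577199964 [ 0.4758  0.3281 -0.0896  2.0189  0.0399  0.7961  1.8789]
shelf -184.68595375529748 -231.91145840147425 jaw hd-90-shelf deg 0.19024254804872268
```

View pics/p9wrb.png

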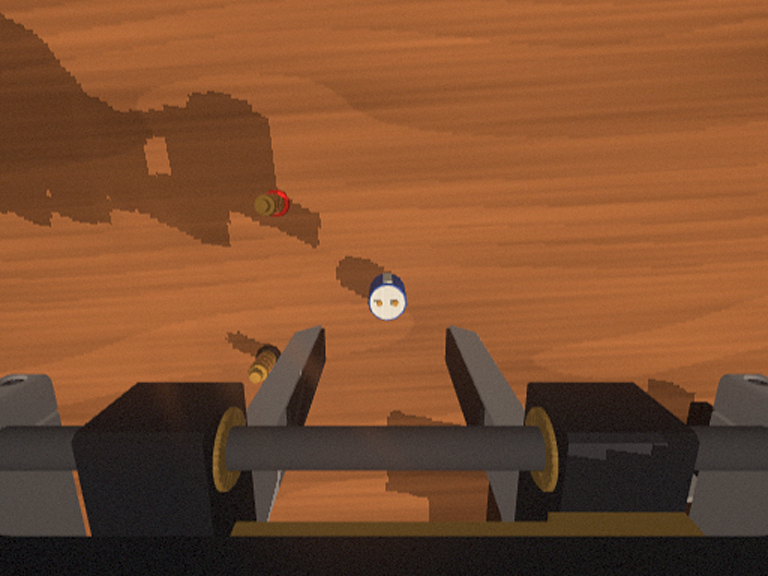

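View pics/f2.png

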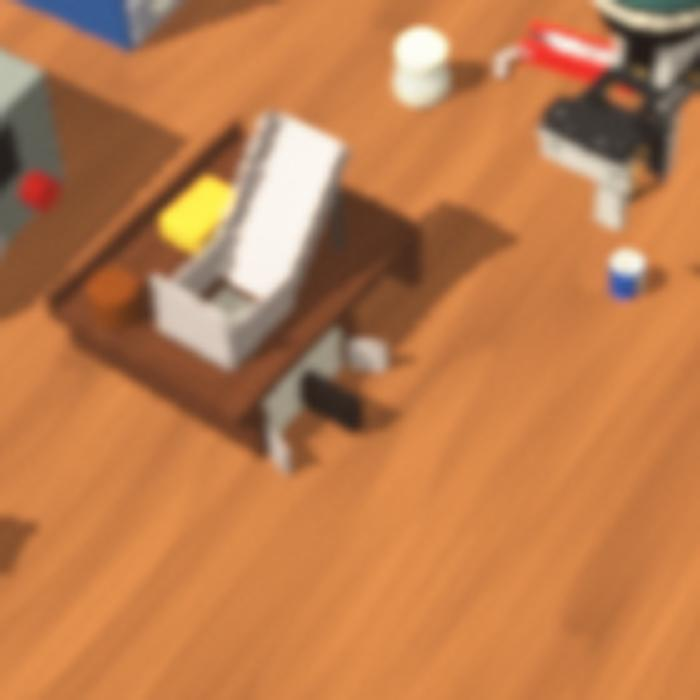

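Run:
```python
from h import *
c=load('p9wr')
print('cap',atz(c,387.5/1.5,302/1.5,32),'red',atz(c,264/1.5,205/1.5,36),atz(c,274/1.5,203/1.5,5),'blk',atz(c,256/1.5,377/1.5,36),atz(c,270/1.5,352/1.5,5))
c=load('p9si');from fit import T
im=cv2.imread('pics/p9si.png');im=cv2.resize(im,None,fx=5,fy=5,interpolation=cv2.INTER_CUBIC)
P=[642.78,-.29,-0.0583]
for X in [(-100,6,38),(-100,-6,38),(-50,45,45),(-50,-45,45),(-50,45,0),(-80,59,30),(-80,-59,30),(-50,74,62),(14,-58,107),(-16,-106,164),(44,-106,164),(-16,-22,64),(44,-22,64)]:
    p=proj(c,T(P,X))[0]*5;cv2.circle(im,(int(p[0]),int(p[1])),3,(0,255,0),-1)
cv2.imwrite('pics/f3.png',im[600:1200,900:1600])
```

```text
cap [ 444.09621048 -221.53288567   32.        ] red [ 379.85892017 -290.2040279    36.        ] [ 380.00479634 -292.55230086    5.        ] blk [ 488.83344288 -309.91632965   36.        ] [ 484.67022793 -308.70110461    5.        ]
```

View pics/f3.png

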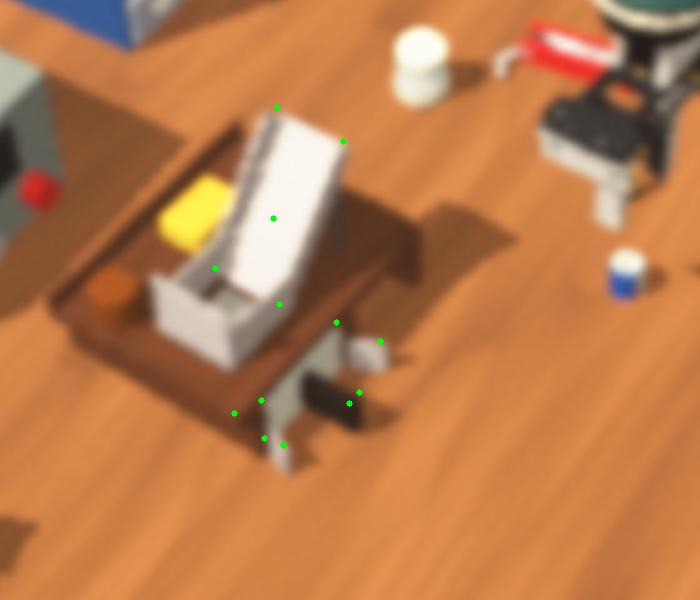

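step_arm(
  commands=[
    {"tx":0,"ty":0,"tz":-4.5,"rx":0,"ry":0,"rz":0,"grip":0.2},
    {"tx":0,"ty":0,"tz":-8.5,"rx":0,"ry":0,"rz":0,"grip":0.2},
    {"tx":0,"ty":0,"tz":-9.7,"rx":0,"ry":0,"rz":0,"grip":0.1},
    {"tx":0,"ty":0,"tz":-9.7,"rx":0,"ry":0,"rz":0,"grip":-1},
    {"tx":0,"ty":0,"tz":-9.7,"rx":0,"ry":0,"rz":0,"grip":-1},
    {"tx":0,"ty":0,"tz":-9.7,"rx":0,"ry":0,"rz":0,"grip":-1},
    {"tx":0,"ty":0,"tz":-9.7,"rx":0,"ry":0,"rz":0,"grip":-1},
    {"tx":0,"ty":0,"tz":-9.7,"rx":0,"ry":0,"rz":0,"grip":-1},
  ],
)

```text
clock: 9.5
tcp_pos: [445.3, -222.4, 24.8]
ee_rot: [[-0.998, 0.056, 0.002], [0.056, 0.998, -0.001], [-0.002, -0.001, -1.0]]
force: [-1.6, 0.3, 11.8]
finger_gap: 0.262
```

step_arm(
  commands=[
    {"tx":0,"ty":0,"tz":0,"rx":0,"ry":0,"rz":0,"grip":-1},
    {"tx":0,"ty":0,"tz":0,"rx":0,"ry":0,"rz":0,"grip":-1},
  ],
)

```text
clock: 9.7
tcp_pos: [445.4, -222.4, 24.8]
ee_rot: [[-0.998, 0.056, 0.002], [0.056, 0.998, -0.001], [-0.002, -0.001, -1.0]]
force: [-0.9, 1.1, 12.0]
finger_gap: 0.26
```

step_arm(
  commands=[
    {"tx":0,"ty":0,"tz":4,"rx":0,"ry":0,"rz":0,"grip":-1},
    {"tx":0,"ty":0,"tz":8.5,"rx":0,"ry":0,"rz":0,"grip":-1},
    {"tx":1,"ty":1,"tz":13,"rx":0,"ry":0,"rz":0,"grip":-1},
    {"tx":3.5,"ty":3,"tz":17,"rx":0,"ry":0,"rz":0,"grip":-1},
    {"tx":6.5,"ty":5.5,"tz":20.5,"rx":0,"ry":0,"rz":0,"grip":-1},
    {"tx":10,"ty":8,"tz":20.5,"rx":0,"ry":0,"rz":0,"grip":-1},
    {"tx":13.5,"ty":10.8,"tz":20.5,"rx":0,"ry":0,"rz":0,"grip":-1},
    {"tx":17,"ty":13.6,"tz":20.5,"rx":0,"ry":0,"rz":0,"grip":-1},
  ],
)

```text
clock: 10.5
tcp_pos: [615.8, -85.0, 229.8]
ee_rot: [[-0.998, 0.057, 0.002], [0.057, 0.998, -0.0], [-0.002, -0.0, -1.0]]
force: [-0.1, -0.4, -0.6]
finger_gap: 0.26
```

step_arm(
  commands=[
    {"tx":2,"ty":1.6,"tz":0,"rx":0,"ry":0,"rz":0,"grip":-1},
    {"tx":3.8,"ty":3.1,"tz":0,"rx":0,"ry":0,"rz":0,"grip":-1},
    {"tx":3.8,"ty":3.1,"tz":0,"rx":0,"ry":0,"rz":0,"grip":-1},
    {"tx":3.8,"ty":3.1,"tz":0,"rx":0,"ry":0,"rz":0,"grip":-1},
    {"tx":3.8,"ty":3.1,"tz":0,"rx":0,"ry":0,"rz":0,"grip":-1},
  ],
)

```text
clock: 11.0
tcp_pos: [651.9, -56.1, 228.9]
ee_rot: [[-0.998, 0.057, 0.0], [0.057, 0.998, -0.001], [-0.0, -0.001, -1.0]]
force: [-0.8, -0.2, -0.4]
finger_gap: 0.257
```

```bash
python3 look.py q1 wrist scene side; python3 crop.py q1si 180 80 320 220 5 f2; python3 crop.py q1sc 190 170 330 300 5 f1
```

```text
11.15 [652.0869 -55.9094 228.8487] [[-0.9983572699265875, 0.05729405955523586, 0.00039028760167562237], [0.05729390916210707, 0.9983572801445743, -0.000386206230325378], [-0.0004117737912438778, -0.0003632106953387669, -0.9999998492601563]] [-0.3026  0.2568 -0.4529] 0.26076772766940226 [ 0.163   0.4727 -0.174   1.5246  0.0868  1.1515  1.4858]
shelf 12.53185491088675 -54.98258615056648 jaw hd-90-shelf deg 0.055837292371142024
```

View pics/f2.png

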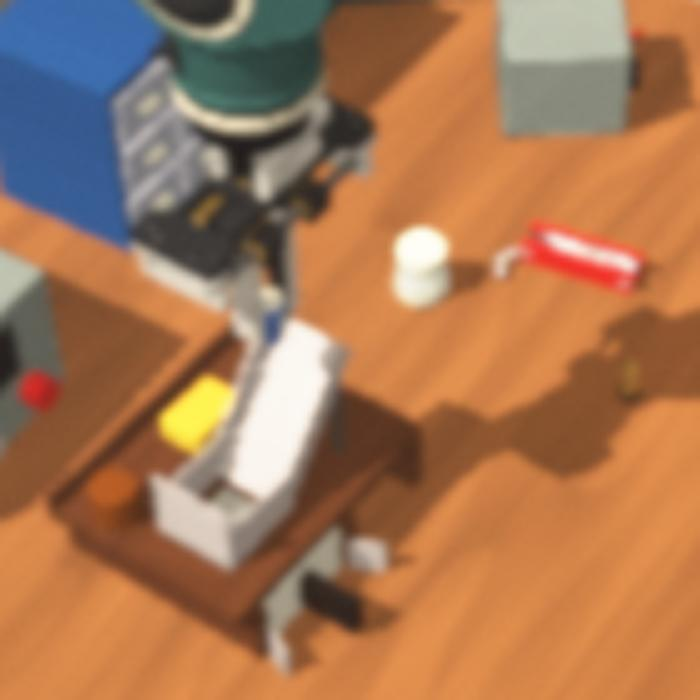

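View pics/f1.png

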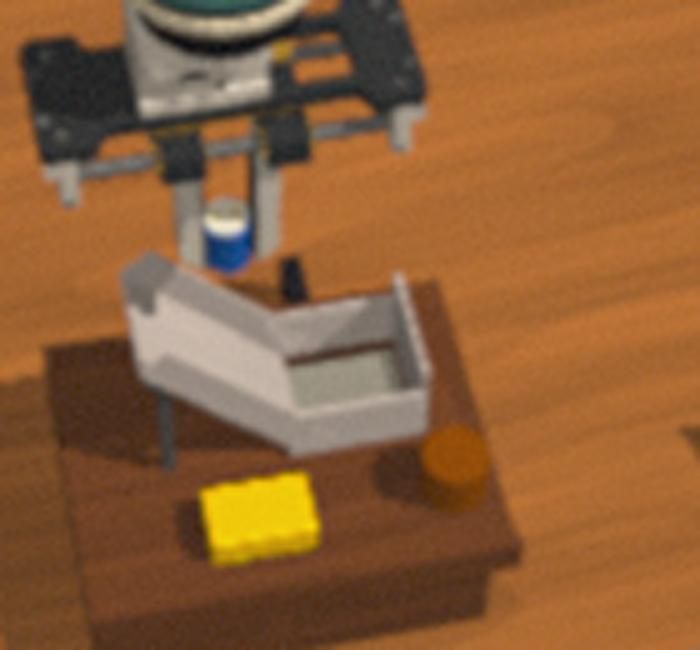

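View pics/q1wrb.png

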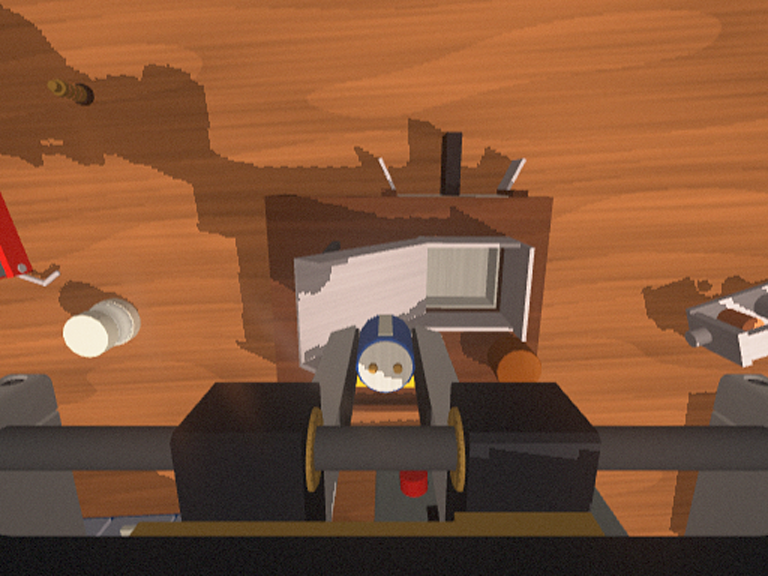

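step_arm(
  commands=[
    {"tx":0.1,"ty":0,"tz":-4,"rx":0,"ry":0,"rz":0,"grip":-1},
    {"tx":0.1,"ty":0.1,"tz":-6.4,"rx":0,"ry":0,"rz":0,"grip":-1},
    {"tx":0.1,"ty":0.1,"tz":-6.4,"rx":0,"ry":0,"rz":0,"grip":-1},
    {"tx":0.1,"ty":0.1,"tz":-6.4,"rx":0,"ry":0,"rz":0,"grip":-1},
    {"tx":0.1,"ty":0.1,"tz":-6.4,"rx":0,"ry":0,"rz":0,"grip":-0.2},
    {"tx":0.1,"ty":0.1,"tz":-6.4,"rx":0,"ry":0,"rz":0,"grip":-0.2},
    {"tx":0.1,"ty":0.1,"tz":-6.4,"rx":0,"ry":0,"rz":0,"grip":-0.2},
  ],
)

```text
clock: 11.85
tcp_pos: [653.9, -54.2, 165.5]
ee_rot: [[-0.998, 0.056, 0.001], [0.056, 0.998, -0.0], [-0.002, -0.0, -1.0]]
force: [0.3, 0.7, 0.3]
finger_gap: 0.399
```

step_arm(
  commands=[
    {"tx":0,"ty":0,"tz":3,"rx":0,"ry":0,"rz":0,"grip":-0.2},
    {"tx":0,"ty":0,"tz":6.5,"rx":0,"ry":0,"rz":0,"grip":-0.2},
    {"tx":0,"ty":0,"tz":6.5,"rx":0,"ry":0,"rz":0,"grip":-0.2},
  ],
)

```text
clock: 12.15
tcp_pos: [655.4, -54.1, 234.7]
ee_rot: [[-0.998, 0.056, 0.007], [0.056, 0.998, -0.001], [-0.007, -0.0, -1.0]]
force: [-0.1, 0.3, 0.8]
finger_gap: 0.403
```

```bash
python3 look.py q2 wrist scene
```

```text
12.25 [653.7999 -54.1461 230.3436] [[-0.9984126315477475, 0.05629314701275124, 0.0018162503413842244], [0.056292699616178214, 0.9984142647334724, -0.0002965579918637418], [-0.0018300644317989427, -0.00019384561016783043, -0.9999983066425938]] [-0.2243  0.2217 -1.4239] 0.3983183958298576 [ 0.1605  0.4735 -0.1747  1.5198  0.0871  1.154   1.484 ]
shelf 14.139230142796471 -53.122550415137994 jaw hd-90-shelf deg 0.11327822815803668
```

View pics/q2wrb.png

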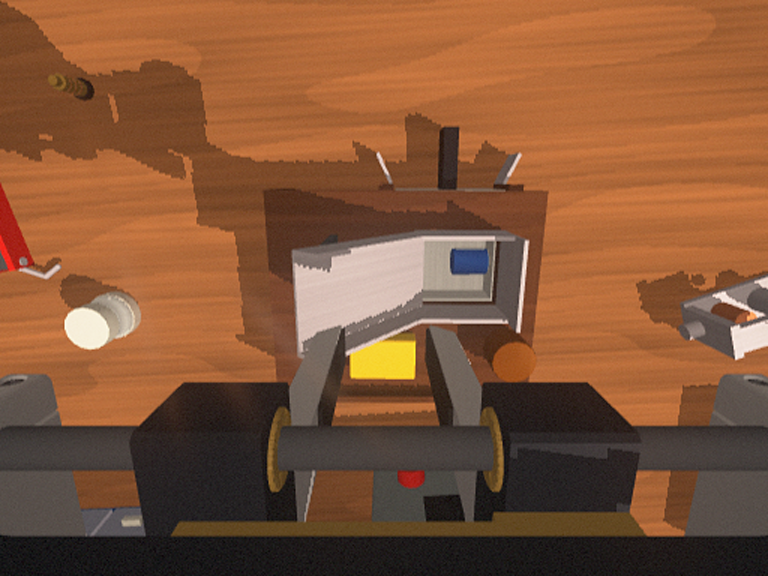

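step_arm(
  commands=[
    {"tx":-3,"ty":-3.5,"tz":0,"rx":0,"ry":0,"rz":0,"grip":0},
    {"tx":-6,"ty":-7.5,"tz":0,"rx":0,"ry":0,"rz":0,"grip":0},
    {"tx":-9,"ty":-11.5,"tz":0,"rx":0,"ry":0,"rz":0,"grip":0},
    {"tx":-12,"ty":-15.5,"tz":-2,"rx":0,"ry":0,"rz":0,"grip":0},
    {"tx":-14,"ty":-19.5,"tz":-5,"rx":0,"ry":0,"rz":0,"grip":0},
    {"tx":-16,"ty":-23,"tz":-8,"rx":0,"ry":0,"rz":0,"grip":0},
    {"tx":-16.5,"ty":-25.5,"tz":-11,"rx":0,"ry":0,"rz":0,"grip":0},
    {"tx":-16.5,"ty":-25.5,"tz":-11,"rx":0,"ry":0,"rz":0,"grip":0},
  ],
)

```text
clock: 13.05
tcp_pos: [483.8, -312.2, 114.4]
ee_rot: [[-0.998, 0.062, -0.007], [0.062, 0.998, 0.002], [0.007, 0.002, -1.0]]
force: [0.1, 1.2, -0.6]
finger_gap: 0.495
```

step_arm(
  commands=[
    {"tx":0,"ty":0,"tz":0,"rx":0,"ry":0,"rz":0,"grip":0},
    {"tx":0,"ty":0,"tz":0,"rx":0,"ry":0,"rz":0,"grip":0},
    {"tx":0,"ty":0,"tz":0,"rx":0,"ry":0,"rz":0,"grip":0},
  ],
)

```text
clock: 13.35
tcp_pos: [489.4, -308.2, 120.2]
ee_rot: [[-0.999, 0.055, 0.001], [0.055, 0.999, -0.0], [-0.001, -0.0, -1.0]]
force: [-0.3, -0.3, 0.2]
finger_gap: 0.5
```

```bash
python3 look.py q3 wrist
```

```text
13.4 [ 489.3104 -308.3148  120.1965] [[-0.998499180601543, 0.05475326514683741, 0.0012109061926542527], [0.054752698859371084, 0.9984998227156234, -0.0004959883905871496], [-0.0012362466025501936, -0.00042894361947574234, -0.999999143850488]] [-0.3695 -0.204   0.2038] 0.5003629840546662 [ 0.5711  0.4553 -0.0786  1.8219  0.0452  0.8648  1.9872]
shelf -135.2612049050679 -316.44372052587363 jaw hd-90-shelf deg 0.20164305270256158
```

View pics/q3wrb.png

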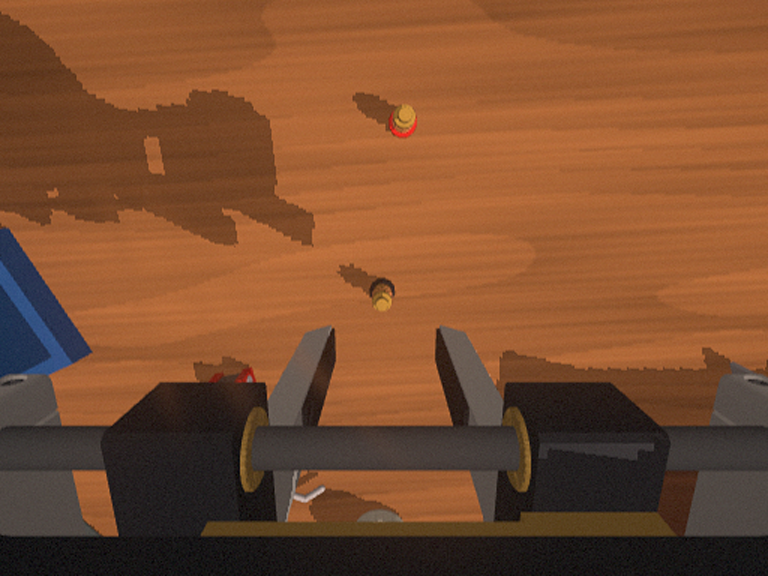

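Run:
```python
from h import *
c=load('q3wr')
print('blk',atz(c,382/1.5,302/1.5,36),'red',atz(c,404/1.5,114/1.5,36),atz(c,403/1.5,124/1.5,4))
```

```text
blk [ 487.70598899 -310.77534057   36.        ] red [ 380.269037   -292.49548747   36.        ] [ 381.3345264  -291.77424276    4.        ]
```

step_arm(
  commands=[
    {"tx":-0.1,"ty":-0.2,"tz":-4.5,"rx":0,"ry":0,"rz":0,"grip":0},
    {"tx":-0.1,"ty":-0.2,"tz":-8.5,"rx":0,"ry":0,"rz":0,"grip":0},
    {"tx":-0.1,"ty":-0.2,"tz":-9.5,"rx":0,"ry":0,"rz":0,"grip":0},
    {"tx":-0.1,"ty":-0.2,"tz":-9.5,"rx":0,"ry":0,"rz":0,"grip":-1},
    {"tx":-0.1,"ty":-0.2,"tz":-9.5,"rx":0,"ry":0,"rz":0,"grip":-1},
    {"tx":-0.1,"ty":-0.2,"tz":-9.5,"rx":0,"ry":0,"rz":0,"grip":-1},
    {"tx":-0.1,"ty":-0.2,"tz":-9.5,"rx":0,"ry":0,"rz":0,"grip":-1},
    {"tx":-0.1,"ty":-0.2,"tz":-9.5,"rx":0,"ry":0,"rz":0,"grip":-1},
  ],
)

```text
clock: 14.2
tcp_pos: [488.0, -311.4, 25.5]
ee_rot: [[-0.998, 0.056, 0.001], [0.056, 0.998, -0.001], [-0.001, -0.001, -1.0]]
force: [-1.3, 1.0, 9.7]
finger_gap: 0.13
```

step_arm(
  commands=[
    {"tx":0,"ty":0,"tz":0,"rx":0,"ry":0,"rz":0,"grip":-1},
    {"tx":0,"ty":0,"tz":0,"rx":0,"ry":0,"rz":0,"grip":-1},
    {"tx":0,"ty":0,"tz":0,"rx":0,"ry":0,"rz":0,"grip":-1},
  ],
)

```text
clock: 14.5
tcp_pos: [488.1, -311.4, 25.5]
ee_rot: [[-0.998, 0.056, 0.001], [0.056, 0.998, -0.001], [-0.001, -0.001, -1.0]]
force: [-0.6, 0.9, 9.0]
finger_gap: 0.13
```

step_arm(
  commands=[
    {"tx":0,"ty":0,"tz":4,"rx":0,"ry":0,"rz":0,"grip":-1},
    {"tx":0,"ty":0,"tz":8.5,"rx":0,"ry":0,"rz":0,"grip":-1},
    {"tx":0,"ty":2,"tz":13,"rx":0,"ry":0,"rz":0,"grip":-1},
    {"tx":1,"ty":5,"tz":17,"rx":0,"ry":0,"rz":0,"grip":-1},
    {"tx":3,"ty":8,"tz":20.4,"rx":0,"ry":0,"rz":0,"grip":-1},
    {"tx":6,"ty":11.5,"tz":20.4,"rx":0,"ry":0,"rz":0,"grip":-1},
    {"tx":9,"ty":15.5,"tz":20.4,"rx":0,"ry":0,"rz":0,"grip":-1},
    {"tx":12,"ty":19,"tz":20.4,"rx":0,"ry":0,"rz":0,"grip":-1},
  ],
)

```text
clock: 15.3
tcp_pos: [608.5, -119.0, 229.4]
ee_rot: [[-0.998, 0.056, 0.001], [0.056, 0.998, -0.0], [-0.001, -0.0, -1.0]]
force: [0.3, -1.0, -0.2]
finger_gap: 0.132
```

step_arm(
  commands=[
    {"tx":2,"ty":3,"tz":0,"rx":0,"ry":0,"rz":0,"grip":-1},
    {"tx":4,"ty":5.7,"tz":0,"rx":0,"ry":0,"rz":0,"grip":-1},
    {"tx":4.6,"ty":6.7,"tz":0,"rx":0,"ry":0,"rz":0,"grip":-1},
    {"tx":4.6,"ty":6.7,"tz":0,"rx":0,"ry":0,"rz":0,"grip":-1},
    {"tx":4.6,"ty":6.7,"tz":0,"rx":0,"ry":0,"rz":0,"grip":-1},
    {"tx":4.6,"ty":6.7,"tz":0,"rx":0,"ry":0,"rz":0,"grip":-1},
  ],
)

```text
clock: 15.9
tcp_pos: [652.9, -55.9, 228.6]
ee_rot: [[-0.998, 0.058, -0.0], [0.058, 0.998, -0.001], [0.0, -0.001, -1.0]]
force: [-0.0, -0.2, 0.4]
finger_gap: 0.129
```

```bash
python3 look.py q4 wrist
```

```text
15.95 [652.97   -55.7581 228.6783] [[-0.9983025009235609, 0.05824177192898179, 0.00011248260446929611], [0.0582416840475229, 0.9983022878125419, -0.0006696174680210728], [-0.00015129134923290365, -0.0006619296166771756, -0.9999997694800287]] [ 0.158   0.2142 -0.8783] 0.12771957140115067 [ 0.1667  0.4749 -0.1801  1.522   0.0905  1.1527  1.4819]
shelf 13.404614519734926 -54.780136337399206 jaw hd-90-shelf deg 0.0014460252881951328
```

View pics/q4wrb.png

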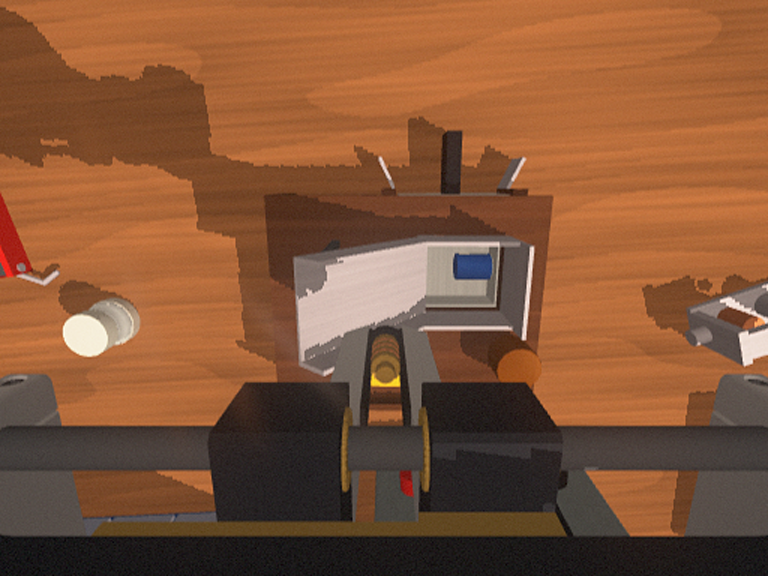

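step_arm(
  commands=[
    {"tx":0,"ty":0.1,"tz":-4,"rx":0,"ry":0,"rz":0,"grip":-1},
    {"tx":0,"ty":0.1,"tz":-6.7,"rx":0,"ry":0,"rz":0,"grip":-1},
    {"tx":0,"ty":0.1,"tz":-6.7,"rx":0,"ry":0,"rz":0,"grip":-1},
    {"tx":0,"ty":0.1,"tz":-6.7,"rx":0,"ry":0,"rz":0,"grip":-1},
    {"tx":0,"ty":0.1,"tz":-6.7,"rx":0,"ry":0,"rz":0,"grip":-0.4},
    {"tx":0,"ty":0.1,"tz":-6.7,"rx":0,"ry":0,"rz":0,"grip":-0.4},
    {"tx":0,"ty":0.1,"tz":-6.7,"rx":0,"ry":0,"rz":0,"grip":-0.4},
  ],
)

```text
clock: 16.65
tcp_pos: [653.9, -53.2, 162.5]
ee_rot: [[-0.998, 0.056, 0.002], [0.056, 0.998, -0.0], [-0.002, -0.0, -1.0]]
force: [0.1, -0.4, 0.7]
finger_gap: 0.3
```

step_arm(
  commands=[
    {"tx":0,"ty":0,"tz":3,"rx":0,"ry":0,"rz":0,"grip":-0.4},
    {"tx":0,"ty":0,"tz":6.7,"rx":0,"ry":0,"rz":0,"grip":-0.4},
    {"tx":0,"ty":0,"tz":6.7,"rx":0,"ry":0,"rz":0,"grip":-0.4},
  ],
)

```text
clock: 16.95
tcp_pos: [655.6, -53.1, 234.0]
ee_rot: [[-0.998, 0.056, 0.008], [0.056, 0.998, -0.001], [-0.008, -0.0, -1.0]]
force: [-0.0, -0.0, 0.1]
finger_gap: 0.3
```

```bash
python3 look.py q5 wrist
```

```text
17.0 [654.6578 -53.1096 231.3746] [[-0.9984042534448253, 0.05627506036537732, 0.00469726347505549], [0.05627355486244257, 0.9984152856252484, -0.0004521647900315945], [-0.004715265254958656, -0.00018711153575862155, -0.9999888655694366]] [-0.2642 -0.0459 -0.649 ] 0.2986825771971654 [ 0.1639  0.4729 -0.1818  1.5189  0.0907  1.1533  1.4798]
shelf 14.935299647051258 -52.037735487639566 jaw hd-90-shelf deg 0.11431616621974718
```

View pics/q5wrb.png

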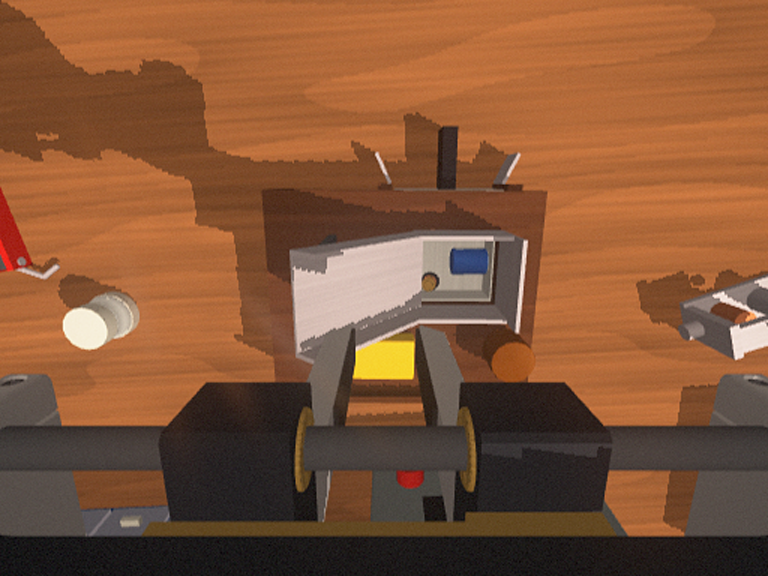

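step_arm(
  commands=[
    {"tx":-3,"ty":-2.5,"tz":0,"rx":0,"ry":0,"rz":0,"grip":0},
    {"tx":-6.5,"ty":-5.5,"tz":0,"rx":0,"ry":0,"rz":0,"grip":0},
    {"tx":-10,"ty":-8.5,"tz":0,"rx":0,"ry":0,"rz":0,"grip":0},
    {"tx":-13.5,"ty":-11.5,"tz":-1,"rx":0,"ry":0,"rz":0,"grip":0},
    {"tx":-17,"ty":-14.5,"tz":-3,"rx":0,"ry":0,"rz":0,"grip":0},
    {"tx":-20.5,"ty":-17.5,"tz":-5,"rx":0,"ry":0,"rz":0,"grip":0},
    {"tx":-24,"ty":-20.5,"tz":-7,"rx":0,"ry":0,"rz":0,"grip":0},
    {"tx":-27,"ty":-23.5,"tz":-9,"rx":0,"ry":0,"rz":0,"grip":0},
  ],
)

```text
clock: 17.8
tcp_pos: [381.4, -288.8, 137.6]
ee_rot: [[-0.998, 0.056, -0.0], [0.056, 0.998, -0.0], [-0.0, -0.0, -1.0]]
force: [1.1, -1.1, 0.2]
finger_gap: 0.498
```

step_arm(
  commands=[
    {"tx":-0.3,"ty":-0.3,"tz":-2,"rx":0,"ry":0,"rz":0,"grip":0},
    {"tx":-0.3,"ty":-0.3,"tz":-2,"rx":0,"ry":0,"rz":0,"grip":0},
    {"tx":-0.3,"ty":-0.3,"tz":-2,"rx":0,"ry":0,"rz":0,"grip":0},
    {"tx":-0.3,"ty":-0.3,"tz":-2,"rx":0,"ry":0,"rz":0,"grip":0},
  ],
)

```text
clock: 18.2
tcp_pos: [381.6, -290.6, 119.3]
ee_rot: [[-0.999, 0.055, 0.001], [0.055, 0.999, -0.001], [-0.001, -0.0, -1.0]]
force: [0.9, -0.1, 0.8]
finger_gap: 0.5
```

```bash
python3 look.py q6 wrist scene side; python3 crop.py q6sc 200 190 310 300 6 f1; python3 crop.py q6si 195 120 285 220 7 f2;python3 crop.py q6wr 150 170 350 300 3.5 f3
```

```text
18.35 [ 381.2947 -290.7699  119.099 ] [[-0.9984857676137473, 0.05500121243279174, 0.0010190700214707722], [0.055000588016871285, 0.9984861226867746, -0.000630967296754573], [-0.0010522312408116818, -0.0005739624152279686, -0.9999992816880229]] [ 0.5269  0.1963 -0.9049] 0.4973078382422587 [ 0.6338  0.3012 -0.0536  2.0618  0.0226  0.7779  2.0823]
shelf -244.11569314311024 -305.22235111528295 jaw hd-90-shelf deg 0.1874150491097121
```

View pics/f1.png

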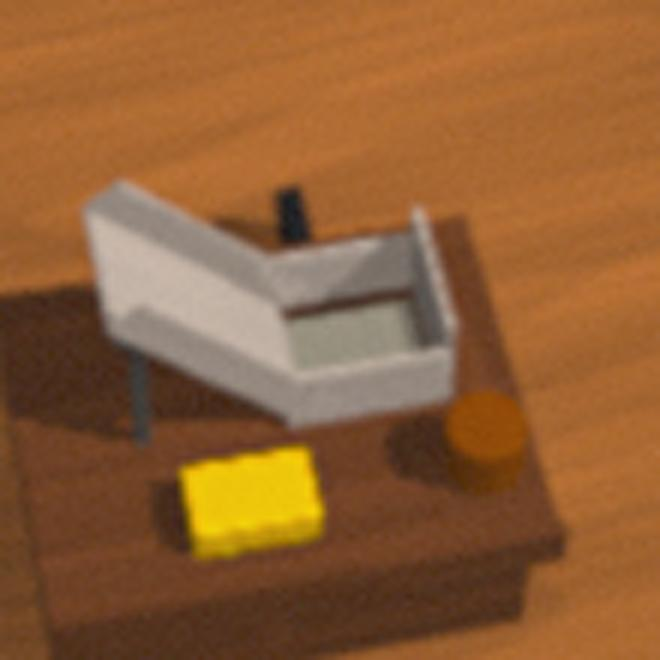

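View pics/f2.png

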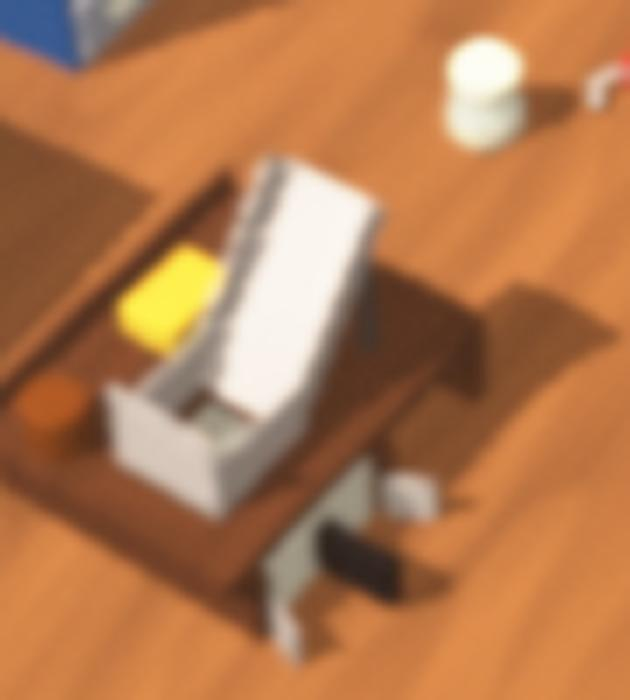

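View pics/q6wrb.png

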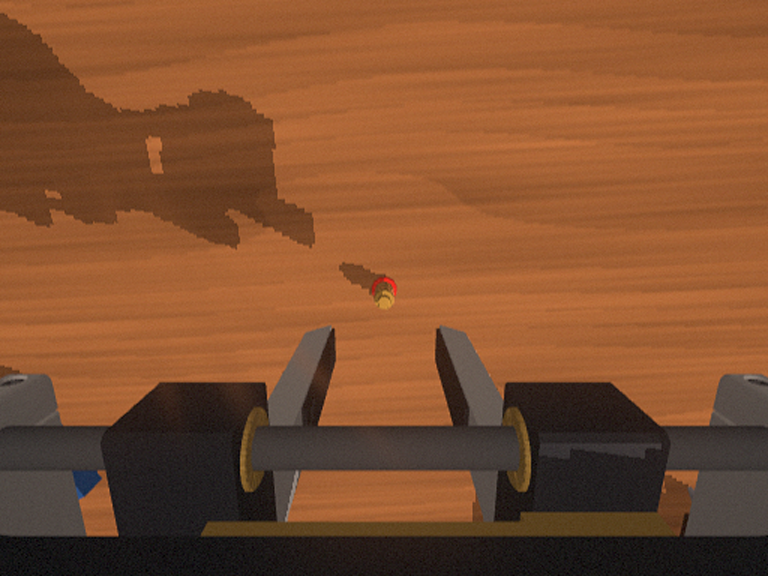

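step_arm(
  commands=[
    {"tx":-0.1,"ty":-0.1,"tz":-4.5,"rx":0,"ry":0,"rz":0,"grip":0},
    {"tx":-0.1,"ty":-0.1,"tz":-8.5,"rx":0,"ry":0,"rz":0,"grip":0},
    {"tx":-0.1,"ty":-0.1,"tz":-9.4,"rx":0,"ry":0,"rz":0,"grip":0},
    {"tx":-0.1,"ty":-0.1,"tz":-9.4,"rx":0,"ry":0,"rz":0,"grip":-1},
    {"tx":-0.1,"ty":-0.1,"tz":-9.4,"rx":0,"ry":0,"rz":0,"grip":-1},
    {"tx":-0.1,"ty":-0.1,"tz":-9.4,"rx":0,"ry":0,"rz":0,"grip":-1},
    {"tx":-0.1,"ty":-0.1,"tz":-9.4,"rx":0,"ry":0,"rz":0,"grip":-1},
    {"tx":-0.1,"ty":-0.1,"tz":-9.4,"rx":0,"ry":0,"rz":0,"grip":-1},
  ],
)

```text
clock: 19.15
tcp_pos: [380.0, -292.4, 25.3]
ee_rot: [[-0.998, 0.056, 0.001], [0.056, 0.998, -0.001], [-0.001, -0.001, -1.0]]
force: [-1.1, 0.9, 10.6]
finger_gap: 0.135
```

step_arm(
  commands=[
    {"tx":0,"ty":0,"tz":0,"rx":0,"ry":0,"rz":0,"grip":-1},
    {"tx":0,"ty":0,"tz":0,"rx":0,"ry":0,"rz":0,"grip":-1},
    {"tx":0,"ty":0,"tz":0,"rx":0,"ry":0,"rz":0,"grip":-1},
  ],
)

```text
clock: 19.45
tcp_pos: [380.0, -292.4, 25.3]
ee_rot: [[-0.998, 0.056, 0.001], [0.056, 0.998, -0.001], [-0.001, -0.001, -1.0]]
force: [-2.1, 2.0, 11.3]
finger_gap: 0.134
```

Gripped. To (653.5, −54.5): dx 27.35, dy 23.8 in all.

step_arm(
  commands=[
    {"tx":0,"ty":0,"tz":4,"rx":0,"ry":0,"rz":0,"grip":-1},
    {"tx":0,"ty":0,"tz":8.5,"rx":0,"ry":0,"rz":0,"grip":-1},
    {"tx":2,"ty":2,"tz":12.5,"rx":0,"ry":0,"rz":0,"grip":-1},
    {"tx":4.5,"ty":4,"tz":16,"rx":0,"ry":0,"rz":0,"grip":-1},
    {"tx":7.5,"ty":6.5,"tz":19,"rx":0,"ry":0,"rz":0,"grip":-1},
    {"tx":10.5,"ty":9.2,"tz":20.4,"rx":0,"ry":0,"rz":0,"grip":-1},
    {"tx":14,"ty":12.2,"tz":20.4,"rx":0,"ry":0,"rz":0,"grip":-1},
    {"tx":17.5,"ty":15.2,"tz":20.4,"rx":0,"ry":0,"rz":0,"grip":-1},
  ],
)

```text
clock: 20.25
tcp_pos: [555.7, -139.0, 229.6]
ee_rot: [[-0.998, 0.057, 0.002], [0.057, 0.998, -0.001], [-0.002, -0.001, -1.0]]
force: [0.5, -0.3, -0.2]
finger_gap: 0.129
```

step_arm(
  commands=[
    {"tx":3.5,"ty":3,"tz":0,"rx":0,"ry":0,"rz":0,"grip":-1},
    {"tx":7,"ty":6,"tz":0,"rx":0,"ry":0,"rz":0,"grip":-1},
    {"tx":9,"ty":8,"tz":0,"rx":0,"ry":0,"rz":0,"grip":-1},
    {"tx":9.85,"ty":8.7,"tz":0,"rx":0,"ry":0,"rz":0,"grip":-1},
    {"tx":9.85,"ty":8.7,"tz":0,"rx":0,"ry":0,"rz":0,"grip":-1},
    {"tx":9.85,"ty":8.7,"tz":0,"rx":0,"ry":0,"rz":0,"grip":-1},
    {"tx":9.85,"ty":8.7,"tz":0,"rx":0,"ry":0,"rz":0,"grip":-1},
  ],
)

```text
clock: 20.95
tcp_pos: [652.2, -54.8, 228.8]
ee_rot: [[-0.998, 0.058, 0.0], [0.058, 0.998, -0.001], [-0.0, -0.001, -1.0]]
force: [0.0, -0.0, 0.2]
finger_gap: 0.13
```

```bash
python3 look.py q7 wrist
```

```text
21.0 [652.3539 -54.5657 228.8344] [[-0.9983178289460904, 0.05797788365699649, 0.0002782355480756373], [0.057977684448453366, 0.9983176494856109, -0.0006773710360807719], [-0.0003170399974806623, -0.0006601001293224092, -0.9999997318766937]] [ 0.4714 -0.3374  0.186 ] 0.1273563481835168 [ 0.1742  0.4743 -0.193   1.5236  0.0967  1.1528  1.4756]
shelf 12.720151672912763 -53.62567747061954 jaw hd-90-shelf deg 0.01659130947938029
```

View pics/q7wrb.png

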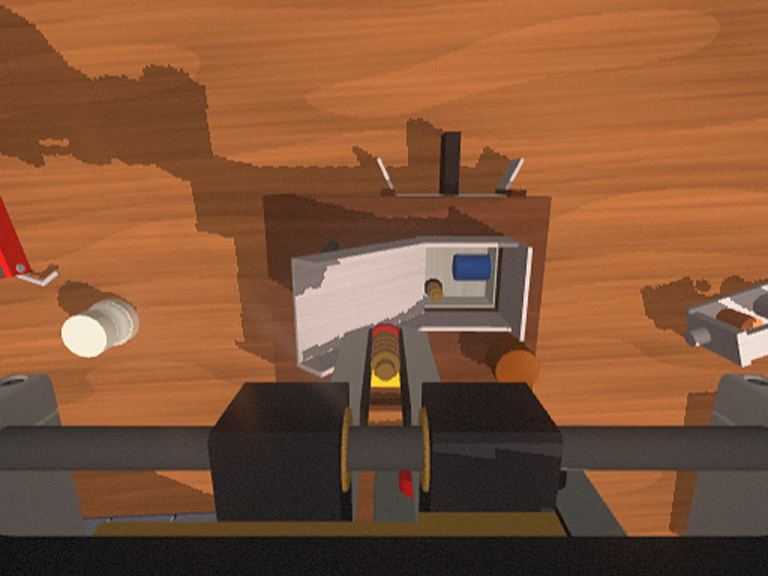

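step_arm(
  commands=[
    {"tx":0.1,"ty":0,"tz":-4,"rx":0,"ry":0,"rz":0,"grip":-1},
    {"tx":0.1,"ty":0,"tz":-6.7,"rx":0,"ry":0,"rz":0,"grip":-1},
    {"tx":0.1,"ty":0,"tz":-6.7,"rx":0,"ry":0,"rz":0,"grip":-1},
    {"tx":0.1,"ty":0,"tz":-6.7,"rx":0,"ry":0,"rz":0,"grip":-1},
    {"tx":0.1,"ty":0,"tz":-6.7,"rx":0,"ry":0,"rz":0,"grip":-0.4},
    {"tx":0.1,"ty":0,"tz":-6.7,"rx":0,"ry":0,"rz":0,"grip":-0.4},
    {"tx":0.1,"ty":0,"tz":-6.7,"rx":0,"ry":0,"rz":0,"grip":-0.4},
  ],
)

```text
clock: 21.7
tcp_pos: [654.4, -53.2, 162.5]
ee_rot: [[-0.998, 0.056, 0.002], [0.056, 0.998, -0.0], [-0.002, -0.0, -1.0]]
force: [-0.2, 1.0, -0.1]
finger_gap: 0.295
```

step_arm(
  commands=[
    {"tx":0,"ty":0,"tz":3,"rx":0,"ry":0,"rz":0,"grip":-0.4},
    {"tx":0,"ty":0,"tz":6.7,"rx":0,"ry":0,"rz":0,"grip":-0.4},
    {"tx":0,"ty":0,"tz":6.7,"rx":0,"ry":0,"rz":0,"grip":-0.4},
    {"tx":0,"ty":0,"tz":6.7,"rx":0,"ry":0,"rz":0,"grip":-0.4},
    {"tx":0,"ty":0,"tz":6.7,"rx":0,"ry":0,"rz":0,"grip":-0.4},
    {"tx":0,"ty":0,"tz":6.7,"rx":0,"ry":0,"rz":0,"grip":-0.4},
  ],
)

```text
clock: 22.3
tcp_pos: [653.6, -53.1, 227.5]
ee_rot: [[-0.998, 0.056, -0.001], [0.056, 0.998, -0.0], [0.001, -0.0, -1.0]]
force: [0.2, 0.1, 0.7]
finger_gap: 0.299
```

```bash
python3 look.py q8 wrist scene; python3 crop.py q8wr 170 80 370 240 4 f1
```

```text
22.4 [653.6981 -53.0969 227.6865] [[-0.9984164339487573, 0.056244276988493054, -0.0010980560498283659], [0.05624429426626824, 0.9984170366798508, 1.516294175810809e-05], [0.0010971706960741395, -4.6620457349074354e-05, -0.9999993970213166]] [-0.5533 -0.4024  0.1781] 0.30442359139630465 [ 0.1724  0.4783 -0.1938  1.5201  0.0971  1.1537  1.4749]
shelf 13.97640684812261 -52.081035081521684 jaw hd-90-shelf deg 0.11608277474193739
```

View pics/f1.png

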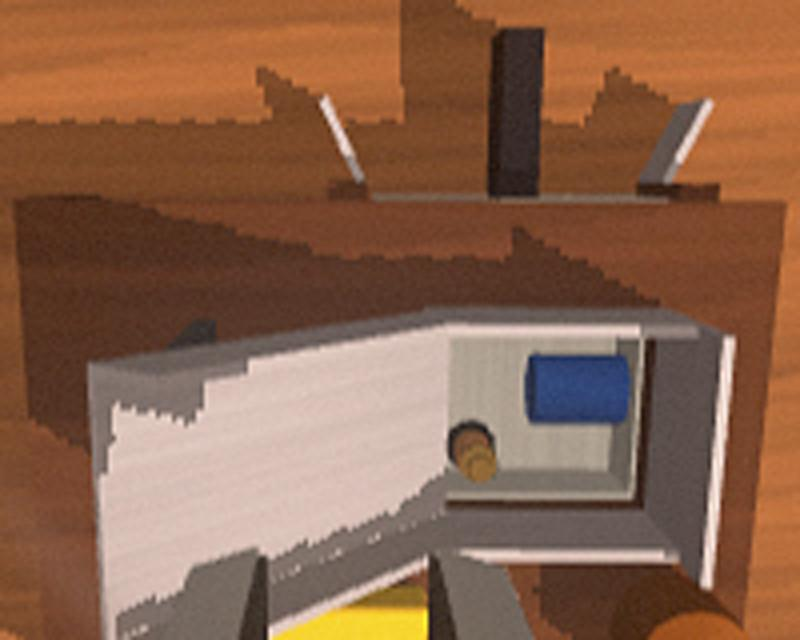

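step_arm(
  commands=[
    {"tx":0,"ty":4,"tz":1,"rx":0,"ry":0,"rz":0,"grip":-0.4},
    {"tx":0,"ty":8,"tz":2,"rx":0,"ry":0,"rz":0,"grip":-0.4},
    {"tx":0,"ty":12,"tz":2,"rx":0,"ry":0,"rz":0,"grip":-0.4},
    {"tx":0,"ty":16,"tz":2,"rx":0,"ry":0,"rz":0,"grip":-0.4},
    {"tx":0,"ty":16,"tz":2,"rx":0,"ry":0,"rz":0,"grip":-0.4},
    {"tx":0,"ty":16,"tz":2,"rx":0,"ry":0,"rz":0,"grip":-0.4},
  ],
)

```text
clock: 23.0
tcp_pos: [653.8, 107.7, 247.9]
ee_rot: [[-0.999, 0.055, -0.001], [0.055, 0.999, -0.0], [0.001, -0.0, -1.0]]
force: [-0.1, -0.3, -1.0]
finger_gap: 0.301
```

```bash
python3 look.py q9 wrist scene side; python3 crop.py q9wr 70 80 270 240 4 f1; python3 crop.py q9sc 200 190 310 300 6 f2;python3 crop.py q9si 195 120 285 220 7 f3
```

```text
23.15 [654.1082 105.3677 248.154 ] [[-0.9983146471354717, 0.05803248536289238, -0.0003097698891035322], [0.05803269163348187, 0.9983144345662472, -0.0007045838823713139], [0.00026835899784539334, -0.0007213731903585422, -0.9999997038020404]] [-0.1009  0.4781  0.6107] 0.29764076504058673 [-0.0403  0.4774 -0.2362  1.4778  0.1163  1.2005  1.2195]
shelf 5.152563908242162 106.13825455012135 jaw hd-90-shelf deg 0.013457444220355075
```

View pics/f1.png

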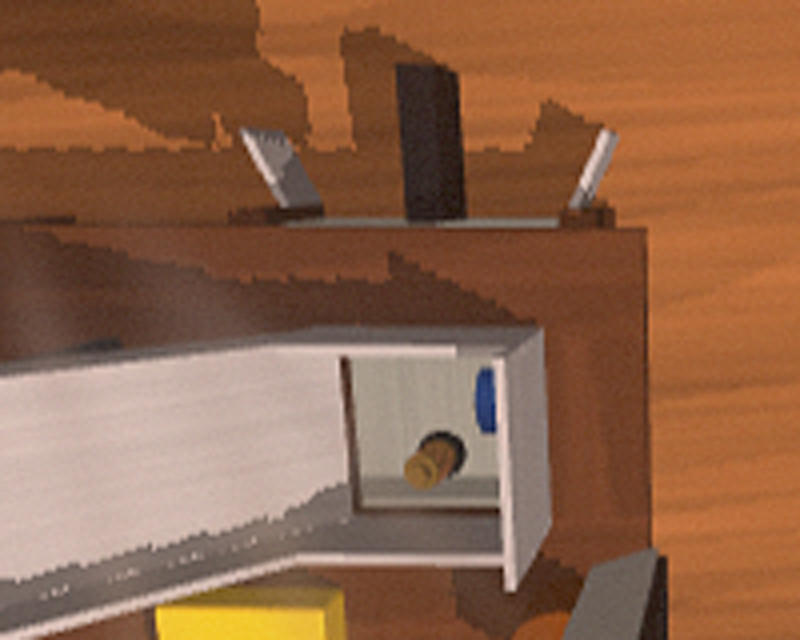

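View pics/q9scb.png

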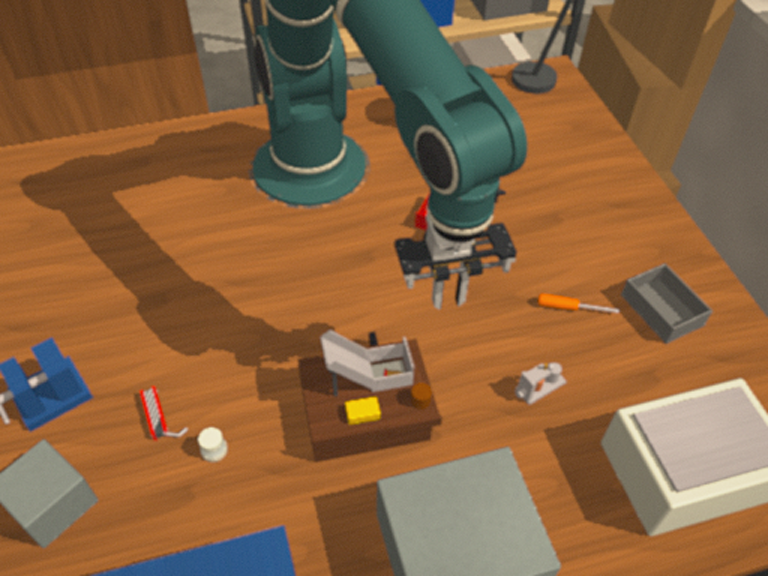

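View pics/f2.png

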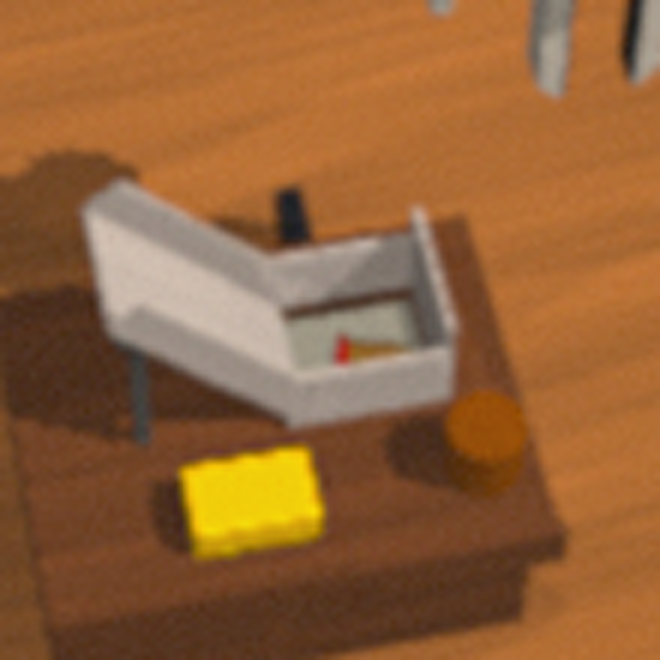

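Run:
```python
from h import *
c=load('q9sc');P=np.array([642.78,-.29]);a=-0.0583
for uv in [(200+342/6,190+350/6),(200+385/6,190+350/6)]:
  for z in (8,40):
    X=atz(c,*uv,z);d=X[:2]-P;print(z,d@[np.cos(a),np.sin(a)],d@[-np.sin(a),np.cos(a)])
w=load('q9wr')
# pull end (bottom z=6) and front wall
for n,uv,z in [('pull end',(70+430/4,80+65/4),6),('end top?',(70+430/4,80+72/4),38)]:
    X=atz(w,*uv,z);d=X[:2]-P;print(n,d@[np.cos(a),np.sin(a)],d@[-np.sin(a),np.cos(a)])
from fit import T
print(proj(w,T([*P,a],[(-100,6,38),(-100,-6,38),(-100,6,6),(-100,-6,6),(-80,59,30),(-80,-59,30),(-80,59,0)]))-[70,80])
```

```text
8 -22.06213096743047 10.71414804298094
40 -1.8887125516037835 5.641592131777371
8 -17.828482269828076 30.678810913183984
40 2.2314168099061686 25.070930643202264
pull end -102.89485676407867 -3.1376139583208333
end top? -97.9998087546487 5.540060468448425
[[107.75  16.35]
 [ 98.38  16.32]
 [114.2   18.47]
 [105.59  18.44]
 [150.4   32.96]
 [ 61.54  32.67]
 [153.11  33.66]]
```

View pics/f3.png

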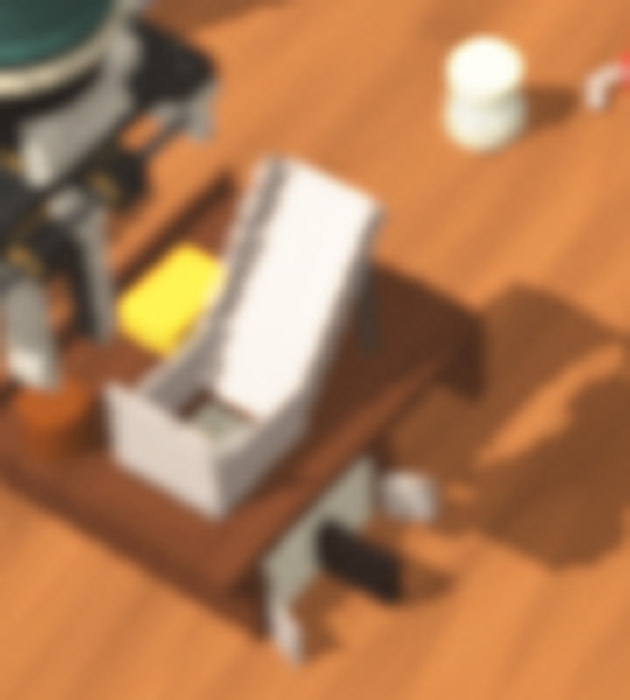

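Run:
```python
from h import *
print(observe()['clock'],ticket.job_done())
```

```text
the job is handed in; nothing more can be done
23.15 None
```

I slid the cream tin by its black pull into the bay until it stopped, then dropped the capacitor, the black post and the red post down the chute in that order. The job was handed in at 23.15 s, with the gripper clear above the shelf.

**Tin:** It came up against the back stop, the wrist force rose to about 22 N, and the pads then slipped about 3 mm along the pull. After release, the end of the pull measured 101 mm in front of the shelf's origin (100 is exact). In the last picture its outline matched the home position, though the single-point readings there ranged from 98 to 103 mm. I did not push it a second time.

**Parts:** The last wrist picture shows the capacitor and the black post in the tin. The red post was hidden from the wrist camera; the scene camera shows it lying on the tin floor at about shelf x = -20, y = 10 to 30.

**Everything else:** I saw no contact with the hex keys, jar, shader frame, screwdriver, cup or block, and they look unmoved. I did not measure their positions.

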